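Gauge the first roller gap of a sesame-slab press

TASK

Find the gap under the first roller (the one nearest the robot) of the three-roller slab press with the gauge leaves: lay a leaf flat on the bed and slide it nose first under that roller, beginning with the thinnest leaf (one pip) and working up, until one binds, that is, has to lift the roller, drags instead of slipping through freely, and stays nipped when let go. Leave that thinnest binding leaf nipped flat under the roller, its nose about 20 mm past the first roller's axis, let go of it, and have the other leaves lying flat on their white board. Slide gently and never force a leaf against a roller (30 N is too much), and leave the label roll and the jar alone.

Things in the scene. Friction and masses are not known exactly. Their poses are not given: they have to be found in the camera images.
- bed: Fixed aluminium bed plate, 14 mm thick, of a three-roller sesame-slab press; x is the feed direction, away from the robot. Origin on the bench, plate from 120 mm behind it to 220 mm ahead, 160 mm wide (y). Roller axes 50, 115 and 180 mm ahead of it; grey cheeks hold each roller's ends (inner faces 62 mm from the middle, tops up to 98 mm above the bench, black caps 22 mm higher); gear case on the +y side.
- mouth (a point): Point on the bed's top straight below the first roller's axis (50 mm ahead of the bed's origin); axes as the bed's. Rollers: steel, 50 mm in diameter, 110 mm wide, axis along y, turn freely. The gap from bed to first roller is unknown, 4 to 11 mm. It rests on stops; a thicker leaf lifts it against about 4.4 N plus 2 N per mm of lift, and is pressed on the bed with that force.
- board: White plastic board, fixed on the bench, 190 (x) by 330 (y) by 6 mm thick, on which the four gauge leaves lie side by side in no fixed order; origin at the centre of its underside, x pointing away from the robot. Its top is 6 mm above the bench.
- leaf1_tab (a point): Gauge leaf, loose, 6 mm thick, 1 dark pip on the blade's top, about 110 g: flat steel strip 30 mm wide, 115 mm long, with an upright steel grip tab near its rear, 30 mm long (x), 12 mm thick (y), its top 54 mm above the leaf's underside. This point: middle of the tab, 38 mm above the underside. x points to the nose, 95 mm ahead (rear end 20 mm behind); z is up.
- leaf2_tab (a point): Gauge leaf, loose, 9 mm thick, 2 dark pips on the blade's top, about 120 g: flat steel strip 30 mm wide, 115 mm long, with an upright steel grip tab near its rear, 30 mm long (x), 12 mm thick (y), its top 54 mm above the leaf's underside. This point: middle of the tab, 38 mm above the underside. x points to the nose, 95 mm ahead (rear end 20 mm behind); z is up.
- leaf3_tab (a point): Gauge leaf, loose, 12 mm thick, 3 dark pips on the blade's top, about 130 g: flat steel strip 30 mm wide, 115 mm long, with an upright steel grip tab near its rear, 30 mm long (x), 12 mm thick (y), its top 54 mm above the leaf's underside. This point: middle of the tab, 38 mm above the underside. x points to the nose, 95 mm ahead (rear end 20 mm behind); z is up.
- leaf4_tab (a point): Gauge leaf, loose, 15 mm thick, 4 dark pips on the blade's top, about 140 g: flat steel strip 30 mm wide, 115 mm long, with an upright steel grip tab near its rear, 30 mm long (x), 12 mm thick (y), its top 54 mm above the leaf's underside. This point: middle of the tab, 38 mm above the underside. x points to the nose, 95 mm ahead (rear end 20 mm behind); z is up.
- roll_mid (a point): Bystander: loose roll of blank labels standing on end, 90 mm across and 60 mm tall; this point is at its centre.
- jar_mid (a point): Bystander: loose amber jar, 66 mm across and 90 mm tall; this point is at its centre.
Things that resemble listed ones, but are neither listed nor needed, are in the scene too. What is shaped like the part that bears leaf3_tab but red is not meant.

How it is judged:
By the outcome, as a careful person would: the job done as asked, in the order asked, and still so for the second after the job is handed in, with the robot touching nothing.
It also fails if it takes over 72 s, if anything falls off the work surface, if the arm or the gripper's body presses on something with over 40 N, if the wrist force passes 120 N, or if a joint passes its speed limit or range.

ROBOT

A 6-joint arm with a two-finger parallel gripper is mounted at the origin on the work surface. World frame = base frame: x ahead of the robot, y to its left, z up, the work surface at z = 0. Lengths are in m, angles in rad, forces in N, time in s.
With the tool pointing down it reaches from about 0.4 to 0.825 m from the base axis. Payload 7 kg.
Tool frame: the origin (TCP) lies at the centre of the arm's flange, where the gripper is bolted on; the fingertips stand 178 mm ahead of it and the grasp point (between the pads) lies 159 mm ahead of it; x points along the fingers, z is the direction in which the jaws open and shut, and the axes are right-handed (so a half turn about x gives the same grasp; the last joint's range is limited). The gripper opens to 88 mm and grips with 3 to 60 N. Pads are 19 mm wide; open, the fingers measure 130 mm over their backs; the gripper's body (78 mm by 193 mm) begins 47 mm behind the grasp point.
Start: joints at [-1.033, 0.359, 0.012, 0, -1.224, -0.288], TCP at [0.167, -0.654, 0.405] pointing down, gripper open.
Joint ranges: [-3.07, 3.07], [-1.43, 2.12], [-1.02, 1.25], [-3.03, 1.67], [-3.05, -0], [-3.03, 3.03]. Speed limits (rad/s): [2.39, 2.39, 3.01, 3.14, 3.14, 3.14].

INTERFACE

Orientations are given as [roll, pitch, yaw] about the fixed x, y, z axes, in that order (R = Rz(yaw) Ry(pitch) Rx(roll)).
In Python, from station import telemetry, optics, job_done, finder gives the robot as it stands.
- The arm moves only by the tool play_rows, never from a script. Its argument "steps" is a list of rows, each an object of numbers: "gripper": the opening, from 0 (shut) to 1 (fully open); "tx", "ty", "tz": the shift along the tool's x, y, z in units of 25 mm (1.0 is 25 mm); "ax", "ay", "az": the turn, a rotation vector about the tool's x, y, z in units of 6 degrees (1.0 is 6 degrees). In form: [{"gripper": .., "tx": .., "ty": .., "tz": .., "ax": .., "ay": .., "az": ..}, ...]. A call has 1 to 20 rows; each row shifts and turns the commanded pose from where the row before left it, along the tool's axes as they then stand; what a row does not reach is not made up. A row lasts 1/12 s, in which the tool goes at most 41.7 mm and 7.16 degrees, less where a joint would pass 70% of its speed; a pose out of reach is approached as far as the arm can. A call is refused whole if a number of a shift passes 1 or a number of a turn 1, either way. A call with a gripper value outside its range is refused whole. The fingers move at their own pace and stop on an object; "newtons" is the grip in N (left out, the last holds). Time passes only in rows, so rows that do not move let the fingers close. It gives the time, the measured TCP pose, the force and the opening at its end, in the units of the state.
- telemetry.get_state(): the state, without advancing time (a new reading comes with each control period).
- optics.grab_frame(name): name is "scene" or "side" or "wrist"; returns the picture (384x512x3 uint8, red, green, blue); there is no depth.
- optics.calibration(name): a dict with "fx", "fy", "cx", "cy" (pixels), "k1" (the pictures are not rectified: a ray, as slopes to the right and down, at radius r is drawn at 1 + k1 r^2 times it, then the intrinsics apply), "T" (4x4, takes a point from camera to world coordinates); the wrist camera has in their place "mount" (4x4, takes a point from camera to tool coordinates, whose origin is the TCP and whose axes are the tool frame's). Camera axes: x right, y down, z forward; pixel columns grow to the right and rows downward; lengths in m; the calibration is good to about 2 mm. A picture is of the moment at which its call begins: read the wrist's pose just before it. calibration takes no time and is no camera call.
- job_done(): hands the job in, once; it reports no verdict.
Trained networks look in the newest picture that a camera, given by its name, has taken for a name from the list of things; names that differ only in an ending like _2 or _b are one class to them, and where a whole thing is asked for, a point or a joint stands for the part that bears it (a point fixed in the world has none). Each returns a list of dicts, best first, with "confidence" (0 to 1); they miss things now and then, are a little off and sometimes report something else, mostly with a low value. They report only what shows in the picture. A call takes as long as a camera call. They do not tell look-alikes from the thing itself.
- finder.look_for(query, camera): "extent" ([left, top, right, bottom] in pixels, round what is visible of it).
- finder.silhouettes(query, camera): "pixels" (384x512 bool, what is visible of it) and "extent" ([left, top, right, bottom] in pixels, round what is visible of it).
- finder.pinpoint(query, camera): "location" ([row, column] in pixels: a listed point, or the origin of a listed thing).
The state is a dict: "t": time; "q": joint angles; "qd": joint speeds; "joint_efforts": joint torques, N m; "eef_pos": TCP position; "ee_rot": TCP orientation; "force": force on the tool from outside, world axes, zero at the start; "moment": the same for the moment, N m; "width": finger opening in m.
Only numpy, scipy, OpenCV 4.12 (cv2) and the standard library are available. Lean on these libraries where they do the work, as an engineer would, in place of code of your own. Each camera call takes 0.05 s, during which the arm holds its last target.

## Working session

There is one attempt and no reset: what is moved stays moved. The work goes in short steps, Python scripts to look and compute and a tool call to move; the robot and the scene stay as the last step left them, time stands still between calls to the robot, and variables do not carry over. Pictures are saved under pics/ and viewed, and the job is handed in when it is done.

Besides the shell and the picture viewer there is one more tool, called after ">>>" by a JSON object that holds its "name" and its "arguments". play_rows: Moves the arm, as the interface text tells. Its arguments: {"type":"object","properties":{"steps":{"type":"array"},"newtons":{"type":"number"}},"required":["steps"]}

```bash
mkdir -p pics; ls; python3 - <<'E'
from station import telemetry, optics
import cv2, numpy as np
s=telemetry.get_state(); print(s)
for n in ("scene","side","wrist"):
    im=optics.grab_frame(n); cv2.imwrite(f"pics/a_{n}.png",im[:,:,::-1])
    c=optics.calibration(n); print(n,{k:(np.round(v,4).tolist()) for k,v in c.items()})
E
```

```text
pics
{'t': 0.0, 'q': array([-1.03288795e+00,  3.59368181e-01,  1.10746811e-02, -3.57095346e-04,
       -1.22405543e+00, -2.88120668e-01]), 'qd': array([ 5.10803789e-05, -3.93769603e-04,  3.64874778e-04, -4.29930517e-04,
       -7.03718021e-04, -3.96991642e-04]), 'joint_efforts': array([ 1.78894206e-03, -5.82718492e+01,  2.93050539e+01,  6.99776441e+00,
        6.57933037e-03, -1.67744938e-04]), 'eef_pos': array([ 0.16682904, -0.65386673,  0.40374017]), 'ee_rot': array([0.07521139, 1.56920784, 1.89567381]), 'force': array([0.61448595, 0.18346234, 0.05538105]), 'moment': array([0.02877435, 0.01453281, 0.02951139]), 'width': 0.08781667320491217}
scene {'fx': 481.8019, 'fy': 481.8019, 'cx': 251.9334, 'cy': 192.9314, 'k1': -0.1818, 'T': [[0.0275, 0.83, -0.557, 1.1326], [0.9996, -0.0225, 0.0158, -0.0577], [0.0006, -0.5573, -0.8303, 0.9588], [0.0, 0.0, 0.0, 1.0]]}
side {'fx': 353.2219, 'fy': 353.2219, 'cx': 254.7701, 'cy': 187.7603, 'k1': -0.1132, 'T': [[0.9893, -0.0762, 0.1247, 0.4302], [-0.146, -0.557, 0.8176, -0.6437], [0.0072, -0.827, -0.5621, 0.4441], [0.0, 0.0, 0.0, 1.0]]}
wrist {'fx': 281.6897, 'fy': 281.6897, 'cx': 255.8461, 'cy': 193.6172, 'k1': -0.0562, 'mount': [[0.0001, -0.2932, 0.9561, 0.0206], [-0.0004, -0.9561, -0.2932, 0.0796], [1.0, -0.0004, -0.0002, -0.0002], [0.0, 0.0, 0.0, 1.0]]}
```

View pics/a_scene.png

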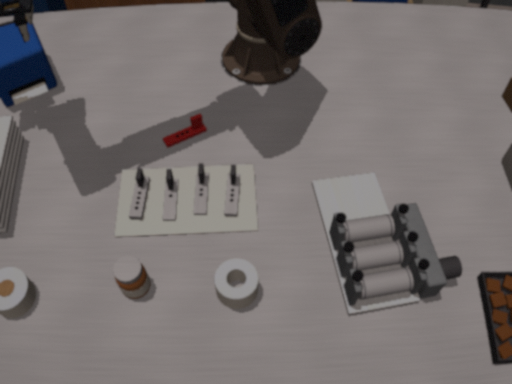

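View pics/a_side.png

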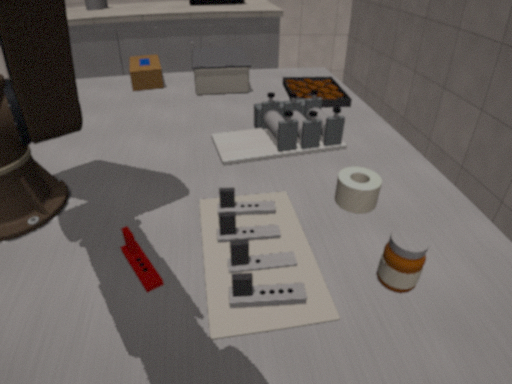

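View pics/a_wrist.png

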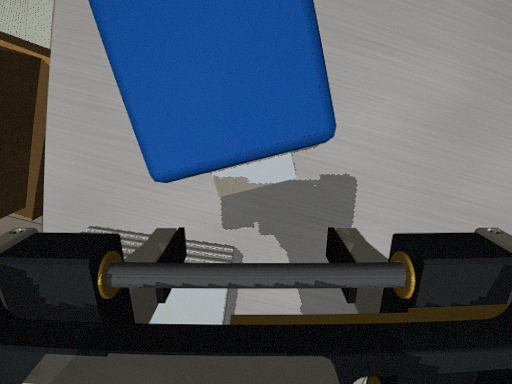

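The scene view shows four leaves on the white board at about (140,195), (170,195), (201,190) and (232,190). The red look-alike is at (185,132), the press at (375,250), the jar at (130,277) and the label roll at (237,283). Next I'll run the detectors and triangulate.

```bash
cat > h.py <<'E'
import numpy as np, cv2
from scipy.spatial.transform import Rotation as R
from station import telemetry, optics, finder
def Rm(s): return R.from_euler('xyz',s['ee_rot']).as_matrix()
def camT(n,s=None):
    c=optics.calibration(n)
    if n!='wrist': return np.array(c['T'])
    T=np.eye(4);T[:3,:3]=Rm(s);T[:3,3]=s['eef_pos'];return T@np.array(c['mount'])
def ray(n,row,col,s=None):
    c=optics.calibration(n)
    K=np.array([[c['fx'],0,c['cx']],[0,c['fy'],c['cy']],[0,0,1.]])
    p=cv2.undistortPoints(np.array([[[col,row]]],float),K,np.array([c['k1'],0,0,0,0.]))[0,0]
    T=camT(n,s); d=T[:3,:3]@np.array([p[0],p[1],1]); return T[:3,3],d/np.linalg.norm(d)
def proj(n,P,s=None):
    c=optics.calibration(n);T=camT(n,s);p=T[:3,:3].T@(np.array(P)-T[:3,3])
    a,b=p[0]/p[2],p[1]/p[2];f=1+c['k1']*(a*a+b*b)
    return np.array([c['cy']+c['fy']*b*f,c['cx']+c['fx']*a*f]) # row,col
def onz(r,z): o,d=r; return o+d*(z-o[2])/d[2]
def tri(rs):
    A=np.zeros((3,3));b=np.zeros(3)
    for o,d in rs:
        M=np.eye(3)-np.outer(d,d);A+=M;b+=M@o
    P=np.linalg.solve(A,b); return P,[np.linalg.norm((np.eye(3)-np.outer(d,d))@(P-o))*1e3 for o,d in rs]
E
python3 - <<'E'
from h import *
for n in("scene","side"):
    im=optics.grab_frame(n)
    for q in("leaf1_tab","leaf2_tab","leaf3_tab","leaf4_tab","bed","mouth","board","roll_mid","jar_mid"):
        print(n,q,[(np.round(d['location'],1).tolist(),round(d['confidence'],2)) for d in finder.pinpoint(q,n)])
im=cv2.imread('pics/a_scene.png'); cv2.imwrite('pics/b1.png',cv2.resize(im[150:250,105:270],None,fx=4.8,fy=4.8,interpolation=cv2.INTER_CUBIC))
im=cv2.imread('pics/a_side.png'); cv2.imwrite('pics/b2.png',cv2.resize(im[175:330,190:335],None,fx=3.8,fy=3.8,interpolation=cv2.INTER_CUBIC))
print(telemetry.get_state()['t'])
E
```

```text
scene leaf1_tab [([179.8, 170.1], 0.91)]
scene leaf2_tab [([170.5, 200.9], 0.98)]
scene leaf3_tab [([174.1, 234.5], 0.71), ([120.9, 197.6], 0.7)]
scene leaf4_tab [([175.2, 140.6], 0.59), ([222.1, 355.3], 0.18)]
scene bed [([217.1, 359.0], 0.63), ([170.9, 233.0], 0.19)]
scene mouth [([234.6, 362.0], 0.7)]
scene board [([198.6, 184.4], 0.64), ([234.6, 362.1], 0.48)]
scene roll_mid [([284.5, 238.0], 0.9), ([276.6, 134.0], 0.33)]
scene jar_mid [([277.0, 132.4], 0.56)]
side leaf1_tab [([247.8, 235.8], 0.88)]
side leaf2_tab [([220.1, 230.1], 0.74)]
side leaf3_tab [([234.8, 128.9], 0.98), ([195.7, 227.6], 0.7)]
side leaf4_tab [([283.1, 242.9], 0.7), ([249.0, 240.4], 0.27)]
side bed [([147.0, 259.1], 0.68)]
side mouth [([138.8, 275.0], 0.91)]
side board [([250.8, 254.0], 0.86)]
side roll_mid [([186.7, 355.3], 0.57)]
side jar_mid [([259.7, 402.2], 0.87)]
1.15
```

```bash
python3 - <<'E'
import cv2
im=cv2.imread('pics/a_scene.png'); cv2.imwrite('pics/b3.png',cv2.resize(im[165:315,300:470],None,fx=3.9,fy=3.9,interpolation=cv2.INTER_CUBIC))
E
```

```text
(no output)
```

View pics/b1.png

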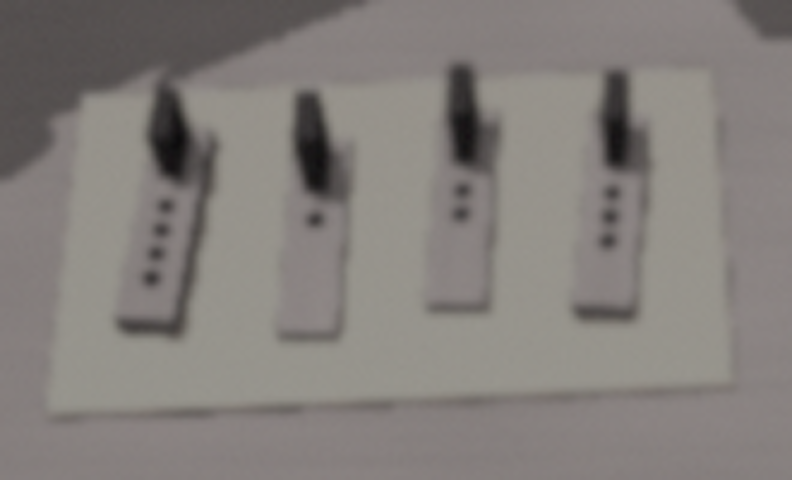

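View pics/b2.png

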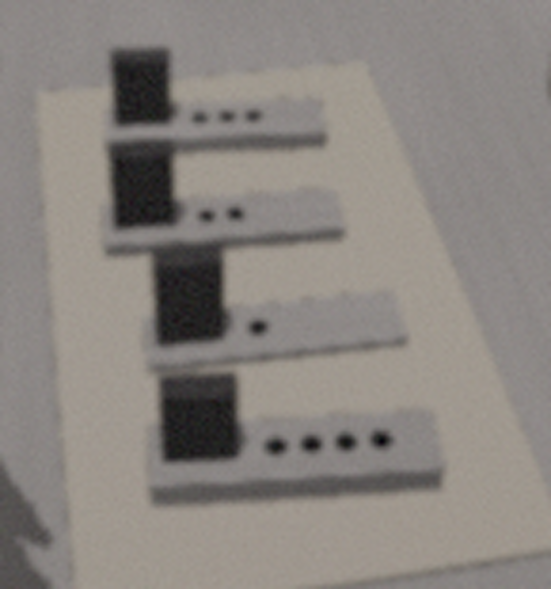

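View pics/b3.png

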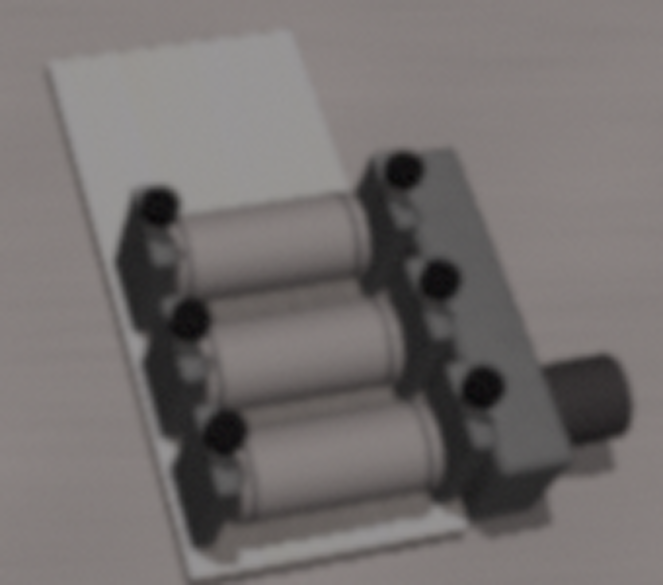

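Four leaves lie on the board. In the scene picture the tabs read leaf4 (140,175), leaf1 (170,180), leaf2 (201,171) and leaf3 (234,174). The red piece at (198,121) is the look-alike and it is off the board. The pip counts agree in both views.

```bash
python3 - <<'E'
from h import *
P={'leaf1':((179.8,170.1),(247.8,235.8)),'leaf2':((170.5,200.9),(220.1,230.1)),'leaf3':((174.1,234.5),(195.7,227.6)),'leaf4':((175.2,140.6),(283.1,242.9)),
'bed':((217.1,359),(147,259.1)),'mouth':((234.6,362),(138.8,275)),'board':((198.6,184.4),(250.8,254)),'roll':((284.5,238),(186.7,355.3)),'jar':((277,132.4),(259.7,402.2))}
for k,(a,b) in P.items():
    p,e=tri([ray('scene',*a),ray('side',*b)]); print(k,np.round(p,4),np.round(e,1))
# bed corners from scene on z=.014; full-pix = crop/3.9+(300,165)
for nm,(u,v) in {'rearR(-y)':(48,66),'rearL':(292,32),'frontR':(190,578),'frontL':(465,533)}.items():
    print(nm,np.round(onz(ray('scene',v/3.9+165,u/3.9+300),.014),4))
# leaf noses crop 4.8 +(105,150)
for nm,(u,v),z in [('4nose',(150,325),.019),('1nose',(311,333),.012),('2nose',(459,307),.012),('3nose',(606,312),.015)]:
    print(nm,np.round(onz(ray('scene',v/4.8+150,u/4.8+105),z),4))
for nm,(u,v) in [('bd1',(82,95)),('bd2',(712,70)),('bd3',(48,415)),('bd4',(733,385))]:
    print(nm,np.round(onz(ray('scene',v/4.8+150,u/4.8+105),.006),4))
E
```

```text
leaf1 [ 0.4678 -0.2293  0.0398] [5.6 5.6]
leaf2 [ 0.4584 -0.1597  0.0487] [2.8 2.8]
leaf3 [ 0.4629 -0.0796  0.0422] [0.3 0.3]
leaf4 [ 0.4645 -0.3028  0.0459] [1.9 1.9]
bed [ 0.5673  0.2075 -0.0034] [4.8 4.8]
mouth [0.6164 0.2068 0.0139] [2.2 2.2]
board [ 0.4999 -0.1993  0.0021] [2.7 2.7]
roll [ 0.7347 -0.0728  0.0319] [3.7 3.7]
jar [ 0.722  -0.2943  0.0434] [0.3 0.3]
rearR(-y) [0.4709 0.1064 0.014 ]
rearL [0.4486 0.2643 0.014 ]
frontR [0.8021 0.1512 0.014 ]
frontL [0.7849 0.306  0.014 ]
4nose [ 0.5634 -0.307   0.019 ]
1nose [ 0.5654 -0.2301  0.012 ]
2nose [ 0.5526 -0.1594  0.012 ]
3nose [ 0.559  -0.0887  0.015 ]
bd1 [ 0.4151 -0.3616  0.006 ]
bd2 [ 0.4089 -0.0337  0.006 ]
bd3 [ 0.6045 -0.355   0.006 ]
bd4 [ 0.5955 -0.0292  0.006 ]
```

```bash
python3 - <<'E'
from h import *
s=telemetry.get_state(); print(np.round(Rm(s),3)); 
# desired: tool x down, tool z along +-y world 
for sg in(1,-1):
    x=np.array([0,0,-1.]);z=np.array([0,sg,0.]);y=np.cross(z,x);D=np.stack([x,y,z],1)
    v=R.from_matrix(Rm(s).T@D).as_rotvec(degrees=True); print(sg,np.round(D,1).tolist(),v, v/6)
d=np.array([0.44,-0.19,0.42])-s['eef_pos'];print(d, Rm(s).T@d/0.025)
E
```

```text
[[ 0.    -0.969 -0.247]
 [-0.    -0.247  0.969]
 [-1.    -0.    -0.   ]]
1 [[0.0, -1.0, 0.0], [0.0, 0.0, 1.0], [-1.0, 0.0, 0.0]] [ 1.43114868e+01 -2.28541167e-04  1.13194634e-04] [ 2.38524780e+00 -3.80901946e-05  1.88657724e-05]
-1 [[0.0, 1.0, 0.0], [0.0, 0.0, -1.0], [-1.0, 0.0, 0.0]] [-1.65688513e+02 -1.64524995e-04 -3.32177709e-04] [-2.76147522e+01 -2.74208324e-05 -5.53629516e-05]
[0.27317735 0.46403181 0.0153299 ] [ -0.61323802 -15.17620739  15.28413878]
```

>>> {"name": "play_rows", "arguments": {"steps": [{"ax":0.8,"gripper":1},{"ax":0.8},{"ax":0.785},{"ty":-0.57,"tz":0.98},{"ty":-0.57,"tz":0.98},{"ty":-0.57,"tz":0.98},{"ty":-0.57,"tz":0.98},{"ty":-0.57,"tz":0.98},{"ty":-0.57,"tz":0.98},{"ty":-0.57,"tz":0.98},{"ty":-0.57,"tz":0.98},{"ty":-0.57,"tz":0.98},{"ty":-0.57,"tz":0.98},{"ty":-0.57,"tz":0.98},{"ty":-0.57,"tz":0.98},{"ty":-0.57,"tz":0.98},{"ty":-0.57,"tz":0.98},{"ty":-0.57,"tz":0.98},{"ty":0,"tz":0},{"ty":0,"tz":0}]}}

```text
invalid input
```

```bash
cat > w.py <<'E'
from h import *
import sys,json
tag=sys.argv[1]; qs=sys.argv[2].split(',') if len(sys.argv)>2 and sys.argv[2] else []
s=telemetry.get_state(); im=optics.grab_frame('wrist'); cv2.imwrite(f'pics/{tag}.png',im[:,:,::-1])
np.savez(f'{tag}.npz',pos=s['eef_pos'],rot=s['ee_rot'])
print(s['t'],np.round(s['eef_pos'],4),np.round(s['ee_rot'],4),np.round(Rm(s),3).tolist(),np.round(s['force'],2),s['width'])
for q in qs:
    z=.044 if 'leaf' in q else .014
    for d in finder.pinpoint(q,'wrist')[:3]: print(q,np.round(d['location'],1),round(d['confidence'],2),np.round(onz(ray('wrist',*d['location'],s),z),4))
E
python3 w.py c1 leaf1_tab,leaf2_tab,leaf3_tab,leaf4_tab,board
```

```text
1.15 [ 0.1668 -0.654   0.4047] [-2.8066  1.5708 -0.986 ] [[0.0, -0.969, -0.247], [-0.0, -0.247, 0.969], [-1.0, -0.0, -0.0]] [ 1.04 -0.44  0.35] 0.087542145770042
```

View pics/c1.png

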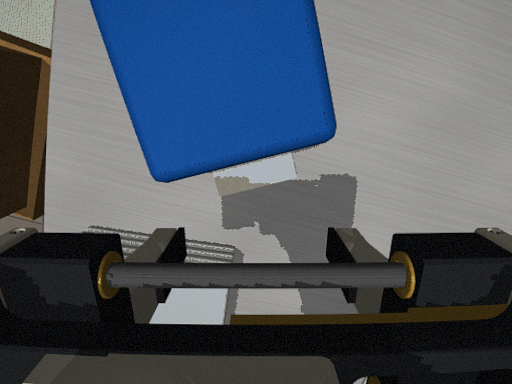

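>>> {"name": "play_rows", "arguments": {"steps": [{"gripper":1,"tx":0,"ty":0,"tz":0,"ax":0.8,"ay":0,"az":0},{"gripper":1,"tx":0,"ty":0,"tz":0,"ax":0.8,"ay":0,"az":0},{"gripper":1,"tx":0,"ty":0,"tz":0,"ax":0.785,"ay":0,"az":0},{"gripper":1,"tx":0,"ty":-0.57,"tz":0.98,"ax":0,"ay":0,"az":0},{"gripper":1,"tx":0,"ty":-0.57,"tz":0.98,"ax":0,"ay":0,"az":0},{"gripper":1,"tx":0,"ty":-0.57,"tz":0.98,"ax":0,"ay":0,"az":0},{"gripper":1,"tx":0,"ty":-0.57,"tz":0.98,"ax":0,"ay":0,"az":0},{"gripper":1,"tx":0,"ty":-0.57,"tz":0.98,"ax":0,"ay":0,"az":0},{"gripper":1,"tx":0,"ty":-0.57,"tz":0.98,"ax":0,"ay":0,"az":0},{"gripper":1,"tx":0,"ty":-0.57,"tz":0.98,"ax":0,"ay":0,"az":0},{"gripper":1,"tx":0,"ty":-0.57,"tz":0.98,"ax":0,"ay":0,"az":0},{"gripper":1,"tx":0,"ty":-0.57,"tz":0.98,"ax":0,"ay":0,"az":0},{"gripper":1,"tx":0,"ty":-0.57,"tz":0.98,"ax":0,"ay":0,"az":0},{"gripper":1,"tx":0,"ty":-0.57,"tz":0.98,"ax":0,"ay":0,"az":0},{"gripper":1,"tx":0,"ty":-0.57,"tz":0.98,"ax":0,"ay":0,"az":0},{"gripper":1,"tx":0,"ty":-0.57,"tz":0.98,"ax":0,"ay":0,"az":0},{"gripper":1,"tx":0,"ty":-0.57,"tz":0.98,"ax":0,"ay":0,"az":0},{"gripper":1,"tx":0,"ty":-0.57,"tz":0.98,"ax":0,"ay":0,"az":0},{"gripper":1,"tx":0,"ty":0,"tz":0,"ax":0,"ay":0,"az":0},{"gripper":1,"tx":0,"ty":0,"tz":0,"ax":0,"ay":0,"az":0}]}}

```text
t: 3.12
eef_pos: [0.3812, -0.2855, 0.405]
ee_rot: [-1.824, 1.57, -0.25]
force: [-0.4, -0.0, 0.3]
width: 0.0877
```

```bash
python3 w.py c2 leaf1_tab,leaf2_tab,leaf3_tab,leaf4_tab,board
```

```text
3.1167 [ 0.3812 -0.2855  0.405 ] [-1.8241  1.57   -0.2503] [[0.001, -1.0, -0.003], [-0.0, -0.003, 1.0], [-1.0, -0.001, -0.0]] [-0.37 -0.01  0.32] 0.08772913440940118
leaf1_tab [236.9 298.6] 0.6 [ 0.4664 -0.2287  0.044 ]
leaf2_tab [229.8 350.2] 0.98 [ 0.4562 -0.1605  0.044 ]
leaf3_tab [231.9 407.3] 0.89 [ 0.4596 -0.082   0.044 ]
leaf3_tab [ 92.9 348.5] 0.8 [ 0.2845 -0.1792  0.044 ]
leaf4_tab [233.9 241.6] 0.56 [ 0.4622 -0.3045  0.044 ]
board [248.5 315. ] 0.63 [ 0.4997 -0.1985  0.014 ]
board [232.2 408.1] 0.46 [ 0.474  -0.0628  0.014 ]
```

View pics/c2.png

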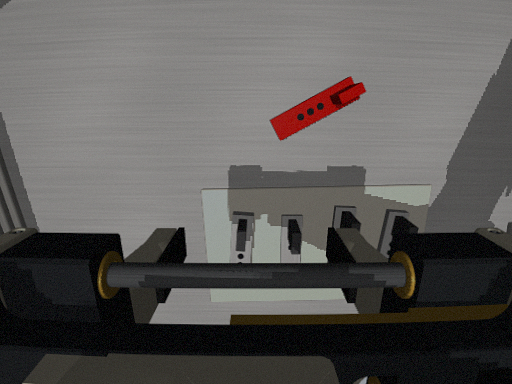

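Wrist view: leaf4's tab is at (241,234), leaf1's at (295,237) and leaf2's at (350,230). The red look-alike is at (320,105). Leaf1 at (0.467,−0.229) agrees with the two-view fix, with a height of 40 mm against the 44 mm expected. The neighbouring leaves are about 70 mm away, so I will open the fingers only partly.

>>> {"name": "play_rows", "arguments": {"steps": [{"gripper":0.45,"tx":0,"ty":-0.86,"tz":0.565,"ax":0,"ay":0,"az":0},{"gripper":0.45,"tx":0,"ty":-0.86,"tz":0.565,"ax":0,"ay":0,"az":0},{"gripper":0.45,"tx":0,"ty":-0.86,"tz":0.565,"ax":0,"ay":0,"az":0},{"gripper":0.45,"tx":0,"ty":-0.86,"tz":0.565,"ax":0,"ay":0,"az":0},{"gripper":0.45,"tx":0.9,"ty":0,"tz":0,"ax":0,"ay":0,"az":0},{"gripper":0.45,"tx":0.9,"ty":0,"tz":0,"ax":0,"ay":0,"az":0},{"gripper":0.45,"tx":0.9,"ty":0,"tz":0,"ax":0,"ay":0,"az":0},{"gripper":0.45,"tx":0.9,"ty":0,"tz":0,"ax":0,"ay":0,"az":0},{"gripper":0.45,"tx":0.9,"ty":0,"tz":0,"ax":0,"ay":0,"az":0},{"gripper":0.45,"tx":0.4,"ty":0,"tz":0,"ax":0,"ay":0,"az":0},{"gripper":0.45,"tx":0,"ty":0,"tz":0,"ax":0,"ay":0,"az":0}]}}

```text
t: 4.33
eef_pos: [0.4656, -0.2304, 0.2799]
ee_rot: [1.416, 1.566, 2.986]
force: [-1.0, 0.2, -0.4]
width: 0.0391
```

```bash
python3 w.py c3 leaf1_tab; python3 - <<'E'
from h import *
s=telemetry.get_state(); print(s['q'])
im=optics.grab_frame('side');cv2.imwrite('pics/c3s.png',im[:,:,::-1])
E
```

```text
4.3333 [ 0.4656 -0.2304  0.2799] [1.4162 1.5662 2.9858] [[-0.005, -1.0, 0.001], [0.001, 0.001, 1.0], [-1.0, 0.005, 0.001]] [-0.99  0.24 -0.37] 0.03908997373606238
leaf1_tab [214.7 251.5] 0.67 [ 0.4691 -0.2341  0.044 ]
[-8.11808273e-02  2.23014303e-01 -4.89186809e-01  5.47615648e-04
 -8.58695986e-01 -1.49027089e+00]
```

View pics/c3.png

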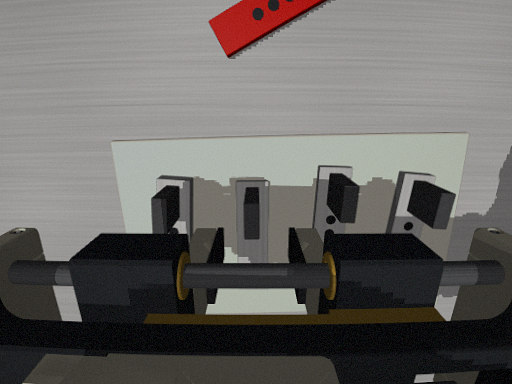

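View pics/c3s.png

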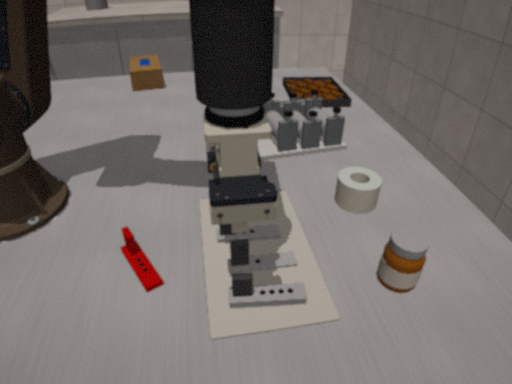

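The tab sits centred between the open fingers, at about (252,213), and the neighbouring leaves clear the fingers. I'll go down and grip.

>>> {"name": "play_rows", "arguments": {"steps": [{"gripper":0.45,"tx":0.8,"ty":-0.08,"tz":0,"ax":0,"ay":0,"az":0},{"gripper":0.45,"tx":0.8,"ty":0,"tz":0,"ax":0,"ay":0,"az":0},{"gripper":0.45,"tx":0.8,"ty":0,"tz":0,"ax":0,"ay":0,"az":0},{"gripper":0.45,"tx":0.6,"ty":0,"tz":0,"ax":0,"ay":0,"az":0},{"gripper":0.1,"tx":0,"ty":0,"tz":0,"ax":0,"ay":0,"az":0},{"gripper":0.0,"tx":0,"ty":0,"tz":0,"ax":0,"ay":0,"az":0},{"gripper":0.0,"tx":0,"ty":0,"tz":0,"ax":0,"ay":0,"az":0},{"gripper":0.0,"tx":0,"ty":0,"tz":0,"ax":0,"ay":0,"az":0}], "newtons": 30}}

```text
t: 5.15
eef_pos: [0.4693, -0.2302, 0.2088]
ee_rot: [-1.74, 1.568, -0.169]
force: [-0.1, -0.4, 0.5]
width: 0.0176
```

```bash
python3 w.py c4 leaf1_tab
```

```text
5.15 [ 0.4693 -0.2302  0.2088] [-1.7401  1.568  -0.169 ] [[0.003, -1.0, -0.0], [-0.0, -0.0, 1.0], [-1.0, -0.003, -0.0]] [-0.06 -0.41  0.52] 0.017608471877873826
leaf1_tab [248.6 253.7] 0.59 [ 0.4673 -0.2317  0.044 ]
```

View pics/c4.png

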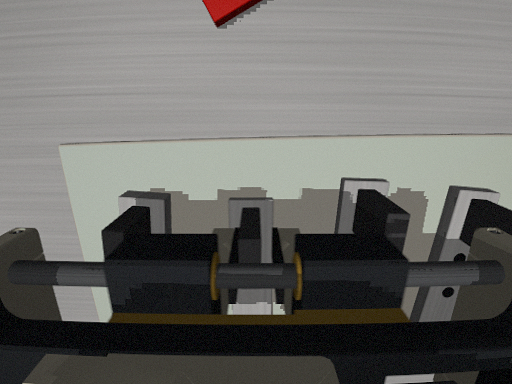

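>>> {"name": "play_rows", "arguments": {"steps": [{"gripper":0.25,"tx":0.15,"ty":0,"tz":0,"ax":0,"ay":0,"az":0},{"gripper":0.0,"tx":0,"ty":0,"tz":0,"ax":0,"ay":0,"az":0},{"gripper":0.0,"tx":0,"ty":0,"tz":0,"ax":0,"ay":0,"az":0},{"gripper":0.0,"tx":0,"ty":0,"tz":0,"ax":0,"ay":0,"az":0},{"gripper":0.0,"tx":0,"ty":0,"tz":0,"ax":0,"ay":0,"az":0},{"gripper":0.0,"tx":-0.5,"ty":0,"tz":0,"ax":0,"ay":0,"az":0}], "newtons": 30}}

```text
t: 5.75
eef_pos: [0.4676, -0.2298, 0.2141]
ee_rot: [1.365, 1.567, 2.936]
force: [-0.7, 0.2, -1.1]
width: 0.0118
```

>>> {"name": "play_rows", "arguments": {"steps": [{"gripper":0,"tx":-1,"ty":0,"tz":0,"ax":0,"ay":0,"az":0},{"gripper":0,"tx":-1,"ty":0,"tz":0,"ax":0,"ay":0,"az":0},{"gripper":0,"tx":-1,"ty":0,"tz":0,"ax":0,"ay":0,"az":0},{"gripper":0,"tx":-1,"ty":-0.58,"tz":0.98,"ax":0,"ay":0,"az":0},{"gripper":0,"tx":-1,"ty":-0.58,"tz":0.98,"ax":0,"ay":0,"az":0},{"gripper":0,"tx":-1,"ty":-0.58,"tz":0.98,"ax":0,"ay":0,"az":0},{"gripper":0,"tx":0,"ty":-0.58,"tz":0.98,"ax":0,"ay":0,"az":0},{"gripper":0,"tx":0,"ty":-0.58,"tz":0.98,"ax":0,"ay":0,"az":0},{"gripper":0,"tx":0,"ty":-0.58,"tz":0.98,"ax":0,"ay":0,"az":0},{"gripper":0,"tx":0,"ty":-0.58,"tz":0.98,"ax":0,"ay":0,"az":0},{"gripper":0,"tx":0,"ty":-0.58,"tz":0.98,"ax":0,"ay":0,"az":0},{"gripper":0,"tx":0,"ty":-0.58,"tz":0.98,"ax":0,"ay":0,"az":0},{"gripper":0,"tx":0,"ty":-0.58,"tz":0.98,"ax":0,"ay":0,"az":0},{"gripper":0,"tx":0,"ty":-0.58,"tz":0.98,"ax":0,"ay":0,"az":0},{"gripper":0,"tx":0,"ty":-0.58,"tz":0.98,"ax":0,"ay":0,"az":0},{"gripper":0,"tx":0,"ty":-0.58,"tz":0.98,"ax":0,"ay":0,"az":0},{"gripper":0,"tx":0,"ty":-0.58,"tz":0.98,"ax":0,"ay":0,"az":0},{"gripper":0,"tx":0,"ty":0,"tz":0,"ax":-0.62,"ay":0,"az":0},{"gripper":0,"tx":0,"ty":0,"tz":0,"ax":-0.62,"ay":0,"az":0},{"gripper":0,"tx":0,"ty":0,"tz":0,"ax":0,"ay":0,"az":0}]}}

```text
t: 7.42
eef_pos: [0.6716, 0.1137, 0.3649]
ee_rot: [1.755, 1.569, -2.824]
force: [-1.1, 0.1, -0.9]
width: 0.0115
```

```bash
python3 w.py d1 bed,mouth
```

```text
7.4167 [0.6716 0.1137 0.3649] [ 1.7546  1.5691 -2.8242] [[-0.002, -0.991, -0.133], [-0.001, -0.133, 0.991], [-1.0, 0.002, -0.0]] [-1.06  0.09 -0.92] 0.011507396209626528
bed [102.5 341. ] 0.95 [0.5734 0.197  0.014 ]
```

View pics/d1.png

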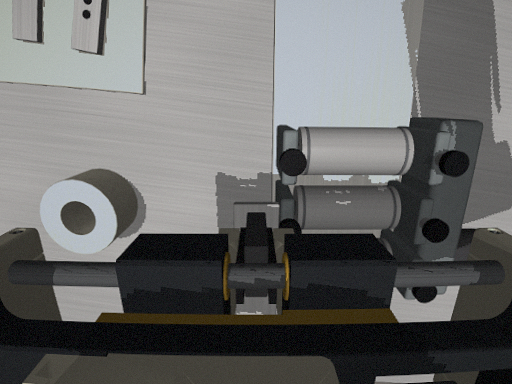

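The wrist view shows the press squared up. Roller 1 spans columns 300–412 and rows 127–175, the bed's left edge is at column 274, and the caps are at (292,162) and (454,163).

```bash
python3 - <<'E'
from h import *
f=np.load('d1.npz'); s={'eef_pos':f['pos'],'ee_rot':f['rot']}
r=lambda row,col: ray('wrist',row,col,s)
im=cv2.imread('pics/d1.png')
cv2.imwrite('pics/d1c.png',cv2.resize(im[0:240,260:490],None,fx=2.5,fy=2.5,interpolation=cv2.INTER_CUBIC))
a=np.arctan2
L=[onz(r(5,275),.014),onz(r(110,275),.014)];Rr=[onz(r(5,404),.014),onz(r(100,411),.014)]
print('L',np.round(L,4),a(*(L[1]-L[0])[[1,0]]));print('R',np.round(Rr,4),a(*(Rr[1]-Rr[0])[[1,0]]))
for c in(310,400):
    o,d1=r(127,c);_,d2=r(175,c); m=d1+d2
    print('axis',c,[np.round(onz((o,m),z),4).tolist() for z in(.043,.0465,.05)])
for p in((162,292),(163,454)): print('cap',np.round(onz(r(*p),.12),4))
y1=np.array([0.6716,0.1137]);
E
```

```text
L [[0.4864 0.1086 0.014 ]
 [0.5918 0.1244 0.014 ]] 0.14902180980682292
R [[0.4651 0.2437 0.014 ]
 [0.5587 0.2764 0.014 ]] 0.33615097817463097
axis 310 [[0.629, 0.1662, 0.043], [0.6286, 0.1655, 0.0465], [0.6282, 0.1648, 0.05]]
axis 400 [[0.6153, 0.2638, 0.043], [0.615, 0.262, 0.0465], [0.6147, 0.2601, 0.05]]
cap [0.6303 0.1372 0.12  ]
cap [0.6124 0.2714 0.12  ]
```

View pics/d1c.png

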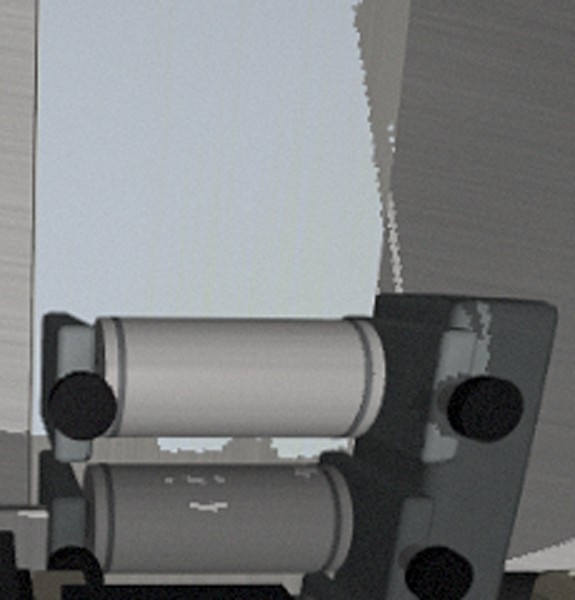

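```bash
python3 - <<'E'
from h import *
f=np.load('d1.npz'); s={'eef_pos':f['pos'],'ee_rot':f['rot']}
r=lambda row,col: ray('wrist',row,col,s)
Rr=[onz(r(3,422.8),.014),onz(r(112,420.3),.014)];L=[onz(r(5,275),.014),onz(r(110,273.5),.014)]
print('L',np.round(L,4),np.arctan2(*(L[1]-L[0])[[1,0]]));print('R',np.round(Rr,4),np.arctan2(*(Rr[1]-Rr[0])[[1,0]]))
e=[onz(r(151,299),.055),onz(r(151,414),.055)];print('ends',np.round(e,4),np.linalg.norm(e[0]-e[1]),np.mean(e,0))
th=0.135; u=np.array([np.cos(th),np.sin(th)]);v=np.array([-u[1],u[0]])
for n,p in [('L0',L[0]),('L1',L[1]),('R0',Rr[0]),('R1',Rr[1]),('e0',e[0]),('e1',e[1]),('cap',[.6303,.1372]),('cap2',[.6124,.2714]),('det mouth',[.6164,.2068]),('scene mid',[.6266,.207])]:
    p=np.array(p)[:2]; print(n,'u',round(p@u,4),'v',round(p@v,4))
E
```

```text
L [[0.4864 0.1086 0.014 ]
 [0.5921 0.1228 0.014 ]] 0.13311991565345582
R [[0.4596 0.2635 0.014 ]
 [0.5699 0.291  0.014 ]] 0.2437280202485746
ends [[0.6289 0.1524 0.055 ]
 [0.612  0.2723 0.055 ]] 0.12105829665608395 [0.62043464 0.21232258 0.055     ]
L0 u 0.4966 v 0.0421
L1 u 0.6032 v 0.0419
R0 u 0.4909 v 0.1993
R1 u 0.6039 v 0.2116
e0 u 0.6436 v 0.0664
e1 u 0.6431 v 0.1874
cap u 0.643 v 0.0511
cap2 u 0.6434 v 0.1865
det mouth u 0.6386 v 0.122
scene mid u 0.6488 v 0.1208
```

>>> {"name": "play_rows", "arguments": {"steps": [{"gripper":0,"tx":0,"ty":0.81,"tz":0.495,"ax":0,"ay":0,"az":0},{"gripper":0,"tx":0,"ty":0.81,"tz":0.495,"ax":0,"ay":0,"az":0},{"gripper":0,"tx":0,"ty":0.81,"tz":0.495,"ax":0,"ay":0,"az":0},{"gripper":0,"tx":0,"ty":0.81,"tz":0.495,"ax":0,"ay":0,"az":0},{"gripper":0,"tx":0,"ty":0.81,"tz":0.495,"ax":0,"ay":0,"az":0},{"gripper":0,"tx":0,"ty":0.81,"tz":0.495,"ax":0,"ay":0,"az":0},{"gripper":0,"tx":0,"ty":0.81,"tz":0.495,"ax":0,"ay":0,"az":0},{"gripper":0,"tx":0,"ty":0.81,"tz":0.495,"ax":0,"ay":0,"az":0},{"gripper":0,"tx":0.8,"ty":0,"tz":0,"ax":0,"ay":0,"az":0},{"gripper":0,"tx":0.8,"ty":0,"tz":0,"ax":0,"ay":0,"az":0},{"gripper":0,"tx":0.8,"ty":0,"tz":0,"ax":0,"ay":0,"az":0},{"gripper":0,"tx":0.8,"ty":0,"tz":0,"ax":0,"ay":0,"az":0},{"gripper":0,"tx":0.8,"ty":0,"tz":0,"ax":0,"ay":0,"az":0},{"gripper":0,"tx":0.6,"ty":0,"tz":0,"ax":0,"ay":0,"az":0},{"gripper":0,"tx":0.4,"ty":0,"tz":0,"ax":0,"ay":0,"az":0},{"gripper":0,"tx":0,"ty":0,"tz":0,"ax":0,"ay":0,"az":0}]}}

```text
t: 8.9
eef_pos: [0.4975, 0.1895, 0.2392]
ee_rot: [2.072, 1.568, -2.512]
force: [-0.5, 0.2, -1.4]
width: 0.0116
```

```bash
cat > st.py <<'E'
from h import *
s=telemetry.get_state(); th=.135; u=np.array([np.cos(th),np.sin(th)]);v=np.array([-u[1],u[0]]); p=s['eef_pos']
M=Rm(s); print('t',round(s['t'],2),'u',round(p[:2]@u,4),'v',round(p[:2]@v,4),'z',round(p[2],4),'nose past axis mm',round((p[:2]@u-.644+.095)*1e3,1),'yaw',round(np.arctan2(M[1,2],M[0,2])-np.pi/2,4),'xax',np.round(M[:,0],4),'F u,v,z',np.round([s['force'][:2]@u,s['force'][:2]@v,s['force'][2]],2),'w',round(s['width'],4))
E
python3 st.py; python3 - <<'E'
from h import *
for n in('side','scene'):
    im=optics.grab_frame(n);cv2.imwrite(f'pics/d2{n}.png',im[:,:,::-1])
im=cv2.imread('pics/d2side.png');cv2.imwrite('pics/d2c.png',cv2.resize(im[70:190,180:360],None,fx=4,fy=4,interpolation=cv2.INTER_CUBIC))
E
```

```text
t 8.9 u 0.5185 v 0.1208 z 0.2392 nose past axis mm -30.5 yaw 0.1281 xax [-0.0025 -0.0018 -1.    ] F u,v,z [-0.51  0.28 -1.44] w 0.0116
```

View pics/d2c.png

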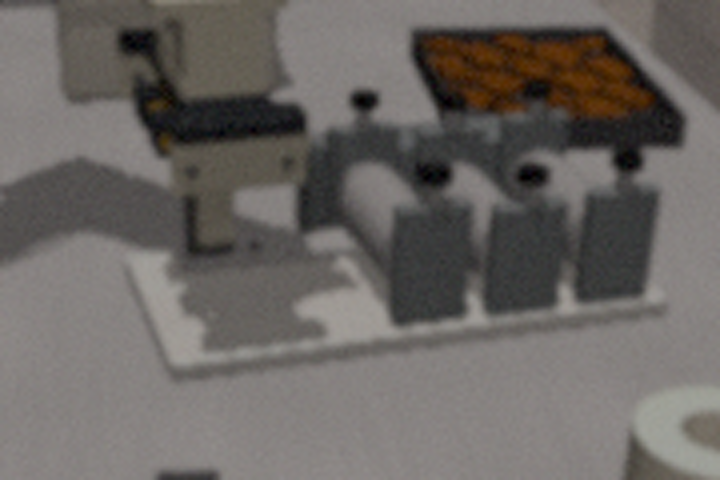

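View pics/d2scene.png

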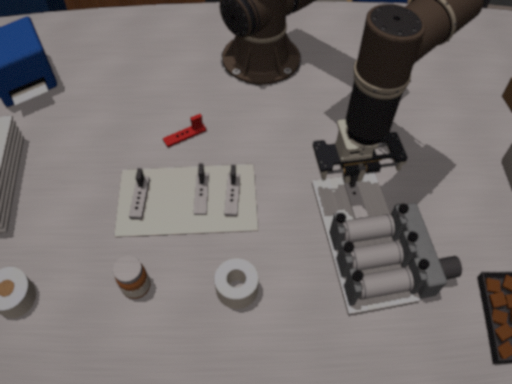

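>>> {"name": "play_rows", "arguments": {"steps": [{"gripper":0,"tx":0.4,"ty":0,"tz":0,"ax":0,"ay":0,"az":0},{"gripper":0,"tx":0.4,"ty":0,"tz":0,"ax":0,"ay":0,"az":0},{"gripper":0,"tx":0.1,"ty":0,"tz":0,"ax":0,"ay":0,"az":0},{"gripper":0,"tx":0,"ty":0,"tz":0,"ax":0,"ay":0,"az":0}]}}

```text
t: 9.33
eef_pos: [0.4978, 0.1899, 0.2175]
ee_rot: [2.072, 1.569, -2.511]
force: [-0.0, -0.3, -1.6]
width: 0.0122
```

>>> {"name": "play_rows", "arguments": {"steps": [{"gripper":0,"tx":0.08,"ty":0,"tz":0,"ax":0,"ay":0,"az":0}]}}

```text
t: 9.42
eef_pos: [0.4982, 0.1903, 0.2165]
ee_rot: [-2.037, 1.571, -0.336]
force: [0.1, 0.0, -0.5]
width: 0.0116
```

>>> {"name": "play_rows", "arguments": {"steps": [{"gripper":0,"tx":0.08,"ty":0,"tz":0,"ax":0,"ay":0,"az":0}]}}

```text
t: 9.5
eef_pos: [0.4983, 0.1903, 0.2146]
ee_rot: [-1.131, 1.57, 0.57]
force: [0.7, -0.1, -1.6]
width: 0.0117
```

>>> {"name": "play_rows", "arguments": {"steps": [{"gripper":0,"tx":0.06,"ty":0,"tz":0,"ax":0,"ay":0,"az":0},{"gripper":0,"tx":0,"ty":0,"tz":0,"ax":0,"ay":0,"az":0}]}}

```text
t: 9.67
eef_pos: [0.4981, 0.1902, 0.2128]
ee_rot: [1.775, 1.571, -2.807]
force: [0.1, 0.3, -1.2]
width: 0.0115
```

>>> {"name": "play_rows", "arguments": {"steps": [{"gripper":0,"tx":0.05,"ty":0,"tz":0,"ax":0,"ay":0,"az":0},{"gripper":0,"tx":0,"ty":0,"tz":0,"ax":0,"ay":0,"az":0}]}}

```text
t: 9.83
eef_pos: [0.4981, 0.1902, 0.2116]
ee_rot: [-0.436, 1.571, 1.264]
force: [1.1, 0.4, -0.5]
width: 0.0123
```

>>> {"name": "play_rows", "arguments": {"steps": [{"gripper":0,"tx":0.05,"ty":0,"tz":0,"ax":0,"ay":0,"az":0},{"gripper":0,"tx":0,"ty":0,"tz":0,"ax":0,"ay":0,"az":0}]}}

```text
t: 10.0
eef_pos: [0.4981, 0.1902, 0.2113]
ee_rot: [-1.621, 1.57, 0.08]
force: [-3.2, -1.1, 8.6]
width: 0.0118
```

Contact with the bed came at z = 0.2113 m (8.6 N). I'll open briefly so the leaf lies flat, then grip again.

>>> {"name": "play_rows", "arguments": {"steps": [{"gripper":0.22,"tx":-0.03,"ty":0,"tz":0,"ax":0,"ay":0,"az":0},{"gripper":0.22,"tx":0,"ty":0,"tz":0,"ax":0,"ay":0,"az":0},{"gripper":0,"tx":0,"ty":0,"tz":0,"ax":0,"ay":0,"az":0},{"gripper":0,"tx":0,"ty":0,"tz":0,"ax":0,"ay":0,"az":0},{"gripper":0,"tx":0,"ty":0,"tz":0,"ax":0,"ay":0,"az":0}], "newtons": 25}}

```text
t: 10.42
eef_pos: [0.4982, 0.1902, 0.2112]
ee_rot: [-1.015, 1.571, 0.686]
force: [-1.0, -1.0, 0.5]
width: 0.0119
```

```bash
python3 st.py; python3 w.py e1; python3 - <<'E'
from h import *
for n in('side','scene'):
    im=optics.grab_frame(n);cv2.imwrite(f'pics/e1{n}.png',im[:,:,::-1])
a=cv2.imread('pics/e1side.png');b=cv2.imread('pics/e1scene.png')
a=cv2.resize(a[90:180,190:340],(600,360),interpolation=cv2.INTER_CUBIC);b=cv2.resize(b[155:255,310:440],(390,300),interpolation=cv2.INTER_CUBIC)
cv2.imwrite('pics/e1c.png',a);cv2.imwrite('pics/e1d.png',b)
E
```

```text
t 10.42 u 0.5192 v 0.1214 z 0.2112 nose past axis mm -29.8 yaw 0.1299 xax [ 1.e-04  1.e-04 -1.e+00] F u,v,z [-1.11 -0.82  0.55] w 0.0119
10.4167 [0.4982 0.1902 0.2112] [-1.0148  1.5707  0.6859] [[0.0, -0.992, -0.13], [0.0, -0.13, 0.992], [-1.0, -0.0, 0.0]] [-0.99 -0.96  0.55] 0.01193829301228085
```

View pics/e1c.png

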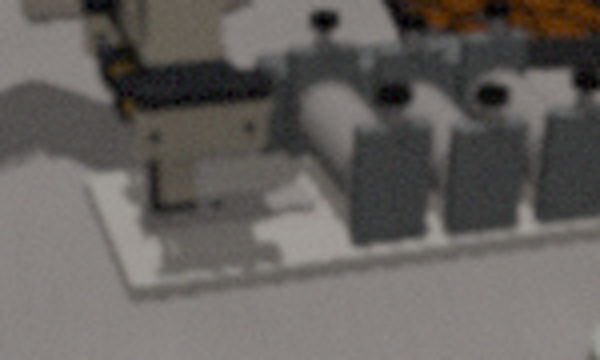

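View pics/e1d.png

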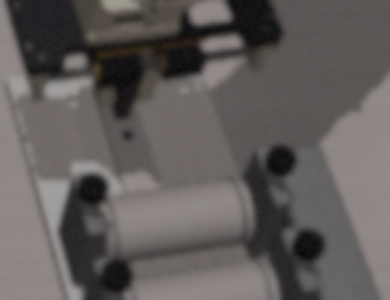

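Side and scene views: leaf1 is flat on the bed, its pip at (127,135) in the crop, its nose just ahead of roller 1. Sliding gently.

>>> {"name": "play_rows", "arguments": {"steps": [{"gripper":0,"tx":0,"ty":-0.12,"tz":0,"ax":0,"ay":0,"az":0},{"gripper":0,"tx":0,"ty":-0.12,"tz":0,"ax":0,"ay":0,"az":0},{"gripper":0,"tx":0,"ty":-0.12,"tz":0,"ax":0,"ay":0,"az":0},{"gripper":0,"tx":0,"ty":-0.12,"tz":0,"ax":0,"ay":0,"az":0},{"gripper":0,"tx":0,"ty":-0.12,"tz":0,"ax":0,"ay":0,"az":0}]}}

```text
t: 10.98
eef_pos: [0.5133, 0.1921, 0.2112]
ee_rot: [2.186, 1.571, -2.397]
force: [-2.9, -0.1, 4.6]
width: 0.0117
```

>>> {"name": "play_rows", "arguments": {"steps": [{"gripper":0,"tx":0,"ty":-0.1,"tz":0,"ax":0,"ay":0,"az":0},{"gripper":0,"tx":0,"ty":-0.1,"tz":0,"ax":0,"ay":0,"az":0}]}}

```text
t: 11.15
eef_pos: [0.5182, 0.1927, 0.2112]
ee_rot: [2.052, 1.571, -2.531]
force: [-1.7, 0.3, 3.3]
width: 0.012
```

>>> {"name": "play_rows", "arguments": {"steps": [{"gripper":0,"tx":0,"ty":-0.1,"tz":0,"ax":0,"ay":0,"az":0},{"gripper":0,"tx":0,"ty":-0.1,"tz":0,"ax":0,"ay":0,"az":0}]}}

```text
t: 11.32
eef_pos: [0.5231, 0.1934, 0.2112]
ee_rot: [2.082, 1.571, -2.5]
force: [-2.2, -0.2, 3.1]
width: 0.0118
```

>>> {"name": "play_rows", "arguments": {"steps": [{"gripper":0,"tx":0,"ty":-0.1,"tz":0,"ax":0,"ay":0,"az":0},{"gripper":0,"tx":0,"ty":-0.1,"tz":0,"ax":0,"ay":0,"az":0}]}}

```text
t: 11.48
eef_pos: [0.5281, 0.1941, 0.2111]
ee_rot: [1.952, 1.571, -2.631]
force: [-2.8, 0.4, 4.1]
width: 0.0119
```

>>> {"name": "play_rows", "arguments": {"steps": [{"gripper":0,"tx":0,"ty":-0.1,"tz":0,"ax":0,"ay":0,"az":0},{"gripper":0,"tx":0,"ty":-0.1,"tz":0,"ax":0,"ay":0,"az":0}]}}

```text
t: 11.65
eef_pos: [0.5331, 0.1947, 0.2112]
ee_rot: [-0.943, 1.571, 0.758]
force: [-1.4, -0.5, 4.6]
width: 0.0119
```

>>> {"name": "play_rows", "arguments": {"steps": [{"gripper":0,"tx":-0.02,"ty":-0.1,"tz":0,"ax":0,"ay":0,"az":0},{"gripper":0,"tx":0,"ty":-0.1,"tz":0,"ax":0,"ay":0,"az":0}]}}

```text
t: 11.82
eef_pos: [0.5382, 0.1955, 0.2115]
ee_rot: [-1.183, 1.57, 0.518]
force: [-0.1, 0.1, -1.1]
width: 0.0118
```

>>> {"name": "play_rows", "arguments": {"steps": [{"gripper":0,"tx":0,"ty":-0.1,"tz":0,"ax":0,"ay":0,"az":0},{"gripper":0,"tx":0,"ty":-0.1,"tz":0,"ax":0,"ay":0,"az":0}]}}

```text
t: 11.98
eef_pos: [0.543, 0.196, 0.2114]
ee_rot: [2.116, 1.571, -2.467]
force: [0.7, -0.5, -0.7]
width: 0.0115
```

>>> {"name": "play_rows", "arguments": {"steps": [{"gripper":0,"tx":0,"ty":-0.1,"tz":0,"ax":0,"ay":0,"az":0},{"gripper":0,"tx":0,"ty":-0.1,"tz":0,"ax":0,"ay":0,"az":0}]}}

```text
t: 12.15
eef_pos: [0.548, 0.1967, 0.2116]
ee_rot: [2.374, 1.571, -2.208]
force: [-0.8, -0.1, -1.0]
width: 0.0118
```

>>> {"name": "play_rows", "arguments": {"steps": [{"gripper":0,"tx":0,"ty":0,"tz":0,"ax":0,"ay":0,"az":0},{"gripper":0,"tx":0,"ty":0,"tz":0,"ax":0,"ay":0,"az":0}]}}

```text
t: 12.32
eef_pos: [0.5478, 0.1966, 0.2116]
ee_rot: [1.851, 1.571, -2.732]
force: [-0.4, 0.5, -0.7]
width: 0.012
```

```bash
cat > look.py <<'E'
from h import *
import sys
t=sys.argv[1]
for n in('side','scene'):
    im=optics.grab_frame(n);cv2.imwrite(f'pics/{t}{n}.png',im[:,:,::-1])
a=cv2.imread(f'pics/{t}side.png');b=cv2.imread(f'pics/{t}scene.png')
a=cv2.resize(a[90:180,190:340],(600,360),interpolation=cv2.INTER_CUBIC);b=cv2.resize(b[155:275,310:440],(390,360),interpolation=cv2.INTER_CUBIC)
c=np.zeros((360,800,3),np.uint8);c[:,:410]=a[:,:410];c[:,410:]=b
cv2.imwrite(f'pics/{t}c.png',c)
E
python3 st.py; python3 look.py f1; python3 st.py
```

```text
t 12.32 u 0.5692 v 0.1211 z 0.2116 nose past axis mm 20.2 yaw 0.1297 xax [-1.e-04 -0.e+00 -1.e+00] F u,v,z [-0.32  0.56 -0.74] w 0.012
t 12.42 u 0.569 v 0.1211 z 0.2116 nose past axis mm 20.0 yaw 0.1298 xax [-2.e-04 -1.e-04 -1.e+00] F u,v,z [ 0.37 -0.59 -1.66] w 0.0116
```

View pics/f1c.png

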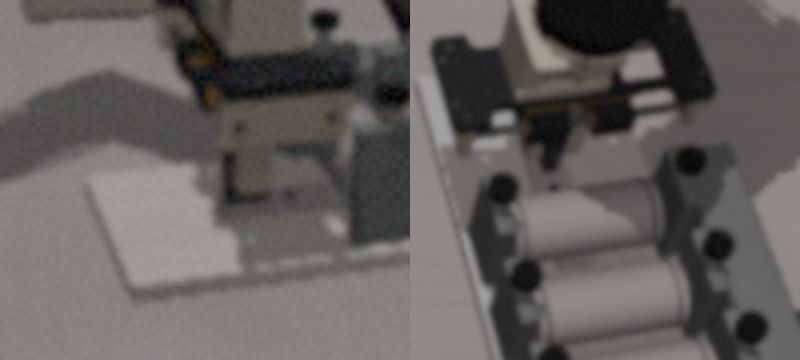

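Leaf1 slipped 20 mm past the axis with no drag (under 1 N) and no bump, so it does not bind. I'll take it back to its spot on the board.

>>> {"name": "play_rows", "arguments": {"steps": [{"gripper":0,"tx":0,"ty":0.35,"tz":0,"ax":0,"ay":0,"az":0},{"gripper":0,"tx":0,"ty":0.6,"tz":0,"ax":0,"ay":0,"az":0},{"gripper":0,"tx":0,"ty":0.6,"tz":0,"ax":0,"ay":0,"az":0},{"gripper":0,"tx":0,"ty":0.6,"tz":0,"ax":0,"ay":0,"az":0},{"gripper":0,"tx":-0.85,"ty":0.05,"tz":0,"ax":0,"ay":0,"az":0},{"gripper":0,"tx":-0.85,"ty":0,"tz":0,"ax":0,"ay":0,"az":0},{"gripper":0,"tx":-0.85,"ty":0,"tz":0,"ax":0.62,"ay":0,"az":0},{"gripper":0,"tx":-0.85,"ty":0,"tz":0,"ax":0.62,"ay":0,"az":0},{"gripper":0,"tx":0,"ty":0.06,"tz":-0.98,"ax":0,"ay":0,"az":0},{"gripper":0,"tx":0,"ty":0.06,"tz":-0.98,"ax":0,"ay":0,"az":0},{"gripper":0,"tx":0,"ty":0.06,"tz":-0.98,"ax":0,"ay":0,"az":0},{"gripper":0,"tx":0,"ty":0.06,"tz":-0.98,"ax":0,"ay":0,"az":0},{"gripper":0,"tx":0,"ty":0.06,"tz":-0.98,"ax":0,"ay":0,"az":0},{"gripper":0,"tx":0,"ty":0.06,"tz":-0.98,"ax":0,"ay":0,"az":0},{"gripper":0,"tx":0,"ty":0.06,"tz":-0.98,"ax":0,"ay":0,"az":0},{"gripper":0,"tx":0,"ty":0.06,"tz":-0.98,"ax":0,"ay":0,"az":0},{"gripper":0,"tx":0,"ty":0.06,"tz":-0.98,"ax":0,"ay":0,"az":0},{"gripper":0,"tx":0,"ty":0.06,"tz":-0.98,"ax":0,"ay":0,"az":0},{"gripper":0,"tx":0,"ty":0.06,"tz":-0.98,"ax":0,"ay":0,"az":0},{"gripper":0,"tx":0,"ty":0.06,"tz":-0.98,"ax":0,"ay":0,"az":0}]}}

```text
t: 14.08
eef_pos: [0.4741, -0.1055, 0.2967]
ee_rot: [-0.739, 1.57, 0.832]
force: [0.3, 0.0, -0.8]
width: 0.0121
```

>>> {"name": "play_rows", "arguments": {"steps": [{"gripper":0,"tx":0,"ty":0.05,"tz":-0.98,"ax":0,"ay":0,"az":0},{"gripper":0,"tx":0,"ty":0.05,"tz":-0.98,"ax":0,"ay":0,"az":0},{"gripper":0,"tx":0,"ty":0.05,"tz":-0.98,"ax":0,"ay":0,"az":0},{"gripper":0,"tx":0,"ty":0.05,"tz":-0.98,"ax":0,"ay":0,"az":0},{"gripper":0,"tx":0,"ty":0.05,"tz":-0.98,"ax":0,"ay":0,"az":0},{"gripper":0,"tx":0.4,"ty":0,"tz":0,"ax":0,"ay":0,"az":0},{"gripper":0,"tx":0.7,"ty":0,"tz":0,"ax":0,"ay":0,"az":0},{"gripper":0,"tx":0.7,"ty":0,"tz":0,"ax":0,"ay":0,"az":0},{"gripper":0,"tx":0.7,"ty":0,"tz":0,"ax":0,"ay":0,"az":0},{"gripper":0,"tx":0.4,"ty":0,"tz":0,"ax":0,"ay":0,"az":0},{"gripper":0,"tx":0.3,"ty":0,"tz":0,"ax":0,"ay":0,"az":0},{"gripper":0,"tx":0,"ty":0,"tz":0,"ax":0,"ay":0,"az":0}]}}

```text
t: 15.08
eef_pos: [0.4682, -0.2266, 0.2154]
ee_rot: [1.42, 1.568, 2.991]
force: [-0.3, 0.3, -1.1]
width: 0.0121
```

```bash
python3 st.py; python3 w.py g1 leaf1_tab,leaf2_tab,leaf3_tab
```

```text
t 15.08 u 0.4335 v -0.2876 z 0.2154 nose past axis mm -115.5 yaw 0.0001 xax [-2.4e-03  4.0e-04 -1.0e+00] F u,v,z [-0.29  0.37 -1.05] w 0.0121
15.0833 [ 0.4682 -0.2266  0.2154] [1.4202 1.5683 2.9911] [[-0.002, -1.0, -0.0], [0.0, -0.0, 1.0], [-1.0, 0.002, 0.0]] [-0.34  0.32 -1.05] 0.012096651077563069
leaf1_tab [256.5 257.1] 0.75 [ 0.4742 -0.226   0.044 ]
leaf2_tab [228.8 369.8] 0.55 [ 0.4563 -0.1597  0.044 ]
leaf3_tab [232.4 487.1] 0.61 [ 0.4594 -0.0853  0.044 ]
```

View pics/g1.png

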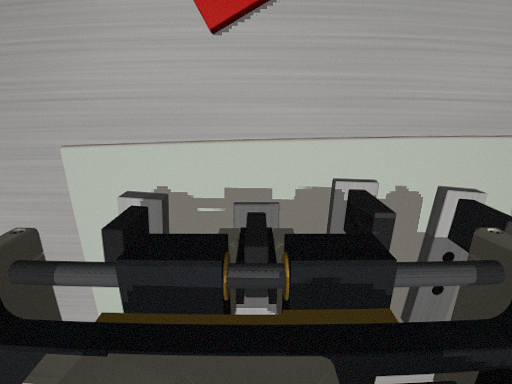

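>>> {"name": "play_rows", "arguments": {"steps": [{"gripper":0,"tx":0.2,"ty":0,"tz":0,"ax":0,"ay":0,"az":0},{"gripper":0,"tx":0.12,"ty":0,"tz":0,"ax":0,"ay":0,"az":0},{"gripper":0,"tx":0.06,"ty":0,"tz":0,"ax":0,"ay":0,"az":0},{"gripper":0,"tx":0,"ty":0,"tz":0,"ax":0,"ay":0,"az":0}]}}

```text
t: 15.62
eef_pos: [0.4687, -0.227, 0.2068]
ee_rot: [1.399, 1.57, 2.97]
force: [0.4, 0.2, -0.8]
width: 0.0117
```

>>> {"name": "play_rows", "arguments": {"steps": [{"gripper":0,"tx":0.05,"ty":0,"tz":0,"ax":0,"ay":0,"az":0},{"gripper":0,"tx":0,"ty":0,"tz":0,"ax":0,"ay":0,"az":0}]}}

```text
t: 15.78
eef_pos: [0.4689, -0.227, 0.2057]
ee_rot: [1.329, 1.571, 2.9]
force: [0.0, -0.2, -0.8]
width: 0.0118
```

>>> {"name": "play_rows", "arguments": {"steps": [{"gripper":0,"tx":0.05,"ty":0,"tz":0,"ax":0,"ay":0,"az":0},{"gripper":0,"tx":0,"ty":0,"tz":0,"ax":0,"ay":0,"az":0}]}}

```text
t: 15.95
eef_pos: [0.4689, -0.227, 0.2045]
ee_rot: [1.172, 1.571, 2.743]
force: [-0.0, 0.2, -1.7]
width: 0.0124
```

>>> {"name": "play_rows", "arguments": {"steps": [{"gripper":0,"tx":0.03,"ty":0,"tz":0,"ax":0,"ay":0,"az":0},{"gripper":0,"tx":0,"ty":0,"tz":0,"ax":0,"ay":0,"az":0}]}}

```text
t: 16.12
eef_pos: [0.4689, -0.227, 0.2038]
ee_rot: [1.288, 1.571, 2.859]
force: [-0.4, -1.0, -1.4]
width: 0.012
```

>>> {"name": "play_rows", "arguments": {"steps": [{"gripper":0,"tx":0.03,"ty":0,"tz":0,"ax":0,"ay":0,"az":0},{"gripper":0.1,"tx":0,"ty":0,"tz":0,"ax":0,"ay":0,"az":0},{"gripper":0.3,"tx":0,"ty":0,"tz":0,"ax":0,"ay":0,"az":0},{"gripper":0.4,"tx":0,"ty":0,"tz":0,"ax":0,"ay":0,"az":0},{"gripper":0.42,"tx":0,"ty":0,"tz":0,"ax":0,"ay":0,"az":0},{"gripper":0.45,"tx":-0.5,"ty":0,"tz":0,"ax":0,"ay":0,"az":0},{"gripper":0.45,"tx":-0.9,"ty":0,"tz":0,"ax":0,"ay":0,"az":0},{"gripper":0.45,"tx":-0.9,"ty":0,"tz":0,"ax":0,"ay":0,"az":0},{"gripper":0.45,"tx":-0.6,"ty":0,"tz":0,"ax":0,"ay":0,"az":0},{"gripper":0.45,"tx":0,"ty":0.163,"tz":0.893,"ax":0,"ay":0,"az":0},{"gripper":0.45,"tx":0,"ty":0.163,"tz":0.893,"ax":0,"ay":0,"az":0},{"gripper":0.45,"tx":0,"ty":0.163,"tz":0.893,"ax":0,"ay":0,"az":0},{"gripper":0.45,"tx":0,"ty":0,"tz":0,"ax":0,"ay":0,"az":0}]}}

```text
t: 17.2
eef_pos: [0.4558, -0.158, 0.276]
ee_rot: [-0.699, 1.57, 0.873]
force: [-0.7, -0.5, 0.3]
width: 0.0395
```

```bash
python3 w.py g2 leaf1_tab,leaf2_tab,leaf3_tab; python3 look.py g2
```

```text
17.2 [ 0.4558 -0.158   0.276 ] [-0.6988  1.57    0.8729] [[0.001, -1.0, -0.001], [0.001, -0.001, 1.0], [-1.0, -0.001, 0.001]] [-0.66 -0.52  0.29] 0.03948538288018441
leaf1_tab [228.6 172.6] 0.76 [ 0.4713 -0.2264  0.044 ]
leaf1_tab [215.  347.7] 0.34 [ 0.4593 -0.0837  0.044 ]
leaf2_tab [214.6 254.5] 0.91 [ 0.4589 -0.1591  0.044 ]
leaf3_tab [216.8 347.6] 0.59 [ 0.4609 -0.0837  0.044 ]
```

View pics/g2.png

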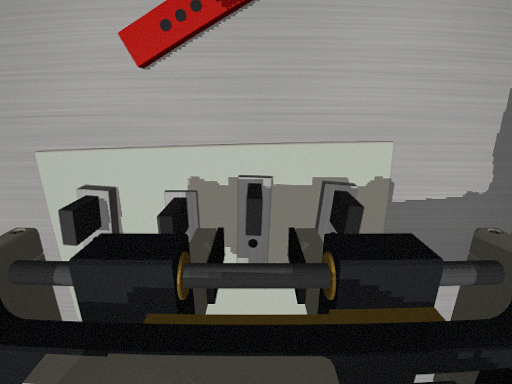

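View pics/g2side.png

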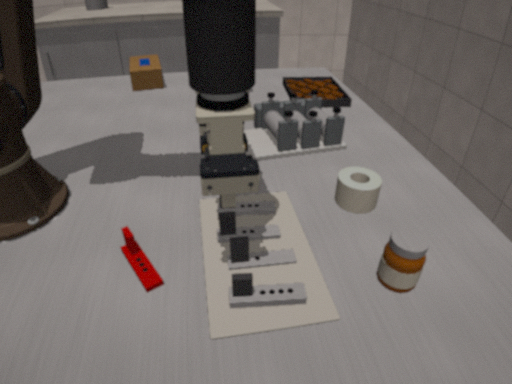

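Leaf1 is back flat on the board at (262,260) in the side view. Leaf2, with two pips, sits centred between the fingers at (254,210) in the wrist view. Gripping it next.

>>> {"name": "play_rows", "arguments": {"steps": [{"gripper":0.45,"tx":0.8,"ty":-0.06,"tz":-0.02,"ax":0,"ay":0,"az":0},{"gripper":0.45,"tx":0.8,"ty":0,"tz":0,"ax":0,"ay":0,"az":0},{"gripper":0.45,"tx":0.8,"ty":0,"tz":0,"ax":0,"ay":0,"az":0},{"gripper":0.4,"tx":0.45,"ty":0,"tz":0,"ax":0,"ay":0,"az":0},{"gripper":0.2,"tx":0,"ty":0,"tz":0,"ax":0,"ay":0,"az":0},{"gripper":0.0,"tx":0,"ty":0,"tz":0,"ax":0,"ay":0,"az":0},{"gripper":0.0,"tx":0,"ty":0,"tz":0,"ax":0,"ay":0,"az":0},{"gripper":0.0,"tx":0,"ty":0,"tz":0,"ax":0,"ay":0,"az":0},{"gripper":0.0,"tx":0,"ty":0,"tz":0,"ax":0,"ay":0,"az":0},{"gripper":0.0,"tx":0,"ty":0,"tz":0,"ax":0,"ay":0,"az":0}], "newtons": 30}}

```text
t: 18.33
eef_pos: [0.4586, -0.1606, 0.2053]
ee_rot: [-1.629, 1.569, -0.058]
force: [0.3, -0.3, 3.5]
width: 0.0118
```

>>> {"name": "play_rows", "arguments": {"steps": [{"gripper":0,"tx":-0.95,"ty":0,"tz":0,"ax":0,"ay":0,"az":0},{"gripper":0,"tx":-0.95,"ty":0,"tz":0,"ax":0,"ay":0,"az":0},{"gripper":0,"tx":-0.95,"ty":0,"tz":0,"ax":0,"ay":0,"az":0},{"gripper":0,"tx":-0.95,"ty":0,"tz":0,"ax":0,"ay":0,"az":0},{"gripper":0,"tx":0,"ty":-0.113,"tz":1,"ax":0,"ay":0,"az":0},{"gripper":0,"tx":0,"ty":-0.113,"tz":1,"ax":0,"ay":0,"az":0},{"gripper":0,"tx":0,"ty":-0.113,"tz":1,"ax":0,"ay":0,"az":0},{"gripper":0,"tx":0,"ty":-0.113,"tz":1,"ax":0,"ay":0,"az":0},{"gripper":0,"tx":0,"ty":-0.113,"tz":1,"ax":0,"ay":0,"az":0},{"gripper":0,"tx":0,"ty":-0.113,"tz":1,"ax":0,"ay":0,"az":0},{"gripper":0,"tx":0,"ty":-0.113,"tz":1,"ax":0,"ay":0,"az":0},{"gripper":0,"tx":0,"ty":-0.113,"tz":1,"ax":0,"ay":0,"az":0},{"gripper":0,"tx":0,"ty":-0.113,"tz":1,"ax":0,"ay":0,"az":0},{"gripper":0,"tx":0,"ty":-0.113,"tz":1,"ax":0,"ay":0,"az":0},{"gripper":0,"tx":0,"ty":-0.113,"tz":1,"ax":0,"ay":0,"az":0},{"gripper":0,"tx":0,"ty":-0.113,"tz":1,"ax":0,"ay":0,"az":0},{"gripper":0,"tx":0,"ty":-0.113,"tz":1,"ax":0,"ay":0,"az":0},{"gripper":0,"tx":0,"ty":-0.113,"tz":1,"ax":0,"ay":0,"az":0},{"gripper":0,"tx":0.4,"ty":0,"tz":0,"ax":-0.62,"ay":0,"az":0},{"gripper":0,"tx":0.6,"ty":0,"tz":0,"ax":-0.62,"ay":0,"az":0}]}}

```text
t: 20.0
eef_pos: [0.4981, 0.1913, 0.2755]
ee_rot: [-1.024, 1.567, 0.682]
force: [0.1, 1.1, -2.7]
width: 0.0116
```

>>> {"name": "play_rows", "arguments": {"steps": [{"gripper":0,"tx":0.6,"ty":0,"tz":0,"ax":-0.03,"ay":0,"az":0},{"gripper":0,"tx":0.6,"ty":0,"tz":0,"ax":0,"ay":0,"az":0},{"gripper":0,"tx":0.3,"ty":0,"tz":0,"ax":0,"ay":0,"az":0},{"gripper":0,"tx":0,"ty":0,"tz":0,"ax":0,"ay":0,"az":0}]}}

```text
t: 20.33
eef_pos: [0.4971, 0.1891, 0.2355]
ee_rot: [2.055, 1.568, -2.524]
force: [0.2, -0.1, -1.2]
width: 0.0116
```

```bash
python3 st.py;python3 st.py
```

```text
t 20.33 u 0.518 v 0.1205 z 0.2355 nose past axis mm -31.0 yaw 0.1327 xax [-0.0025 -0.0018 -1.    ] F u,v,z [ 0.17 -0.17 -1.19] w 0.0116
t 20.33 u 0.518 v 0.1205 z 0.2355 nose past axis mm -31.0 yaw 0.1327 xax [-0.0025 -0.0018 -1.    ] F u,v,z [ 0.17 -0.17 -1.19] w 0.0116
```

>>> {"name": "play_rows", "arguments": {"steps": [{"gripper":0,"tx":0.4,"ty":0,"tz":0,"ax":0,"ay":0,"az":0},{"gripper":0,"tx":0.3,"ty":0,"tz":0,"ax":0,"ay":0,"az":0},{"gripper":0,"tx":0.06,"ty":0,"tz":0,"ax":0,"ay":0,"az":0},{"gripper":0,"tx":0,"ty":0,"tz":0,"ax":0,"ay":0,"az":0}]}}

```text
t: 20.67
eef_pos: [0.4976, 0.1893, 0.2175]
ee_rot: [2.128, 1.57, -2.451]
force: [0.6, 0.3, -1.1]
width: 0.0117
```

>>> {"name": "play_rows", "arguments": {"steps": [{"gripper":0,"tx":0.05,"ty":0,"tz":0,"ax":0,"ay":0,"az":0},{"gripper":0,"tx":0,"ty":0,"tz":0,"ax":0,"ay":0,"az":0}]}}

```text
t: 20.83
eef_pos: [0.4979, 0.1896, 0.2169]
ee_rot: [-1.069, 1.57, 0.635]
force: [0.2, 0.2, -1.9]
width: 0.0115
```

>>> {"name": "play_rows", "arguments": {"steps": [{"gripper":0,"tx":0.05,"ty":0,"tz":0,"ax":0,"ay":0,"az":0},{"gripper":0,"tx":0,"ty":0,"tz":0,"ax":0,"ay":0,"az":0}]}}

```text
t: 21.0
eef_pos: [0.4977, 0.1895, 0.2155]
ee_rot: [-0.889, 1.57, 0.814]
force: [0.5, -0.1, -1.1]
width: 0.0119
```

>>> {"name": "play_rows", "arguments": {"steps": [{"gripper":0,"tx":0.05,"ty":0,"tz":0,"ax":0,"ay":0,"az":0},{"gripper":0,"tx":0,"ty":0,"tz":0,"ax":0,"ay":0,"az":0}]}}

```text
t: 21.17
eef_pos: [0.4977, 0.1895, 0.2141]
ee_rot: [0.327, 1.571, 2.031]
force: [-0.1, 0.7, -1.4]
width: 0.012
```

>>> {"name": "play_rows", "arguments": {"steps": [{"gripper":0,"tx":0.05,"ty":0,"tz":0,"ax":0,"ay":0,"az":0},{"gripper":0,"tx":0,"ty":0,"tz":0,"ax":0,"ay":0,"az":0}]}}

```text
t: 21.33
eef_pos: [0.4978, 0.1896, 0.2133]
ee_rot: [-1.429, 1.57, 0.275]
force: [-2.0, -0.7, 3.8]
width: 0.0118
```

>>> {"name": "play_rows", "arguments": {"steps": [{"gripper":0.22,"tx":0,"ty":0,"tz":0,"ax":0,"ay":0,"az":0},{"gripper":0.22,"tx":0,"ty":0,"tz":0,"ax":0,"ay":0,"az":0},{"gripper":0,"tx":0,"ty":0,"tz":0,"ax":0,"ay":0,"az":0},{"gripper":0,"tx":0,"ty":0,"tz":0,"ax":0,"ay":0,"az":0},{"gripper":0,"tx":0,"ty":0,"tz":0,"ax":0,"ay":0,"az":0}], "newtons": 25}}

```text
t: 21.75
eef_pos: [0.4977, 0.1895, 0.2128]
ee_rot: [2.162, 1.571, -2.417]
force: [0.2, 0.2, -0.0]
width: 0.0118
```

```bash
python3 st.py
```

```text
t 21.75 u 0.5187 v 0.1208 z 0.2128 nose past axis mm -30.3 yaw 0.1331 xax [-0. -0. -1.] F u,v,z [ 0.24  0.14 -0.03] w 0.0118
```

>>> {"name": "play_rows", "arguments": {"steps": [{"gripper":0,"tx":0,"ty":-0.12,"tz":0,"ax":0,"ay":0,"az":0},{"gripper":0,"tx":0,"ty":-0.12,"tz":0,"ax":0,"ay":0,"az":0},{"gripper":0,"tx":0,"ty":-0.12,"tz":0,"ax":0,"ay":0,"az":0},{"gripper":0,"tx":0,"ty":-0.12,"tz":0,"ax":0,"ay":0,"az":0}]}}

```text
t: 22.08
eef_pos: [0.51, 0.1911, 0.2129]
ee_rot: [2.198, 1.571, -2.381]
force: [-1.3, -0.7, -0.1]
width: 0.0118
```

>>> {"name": "play_rows", "arguments": {"steps": [{"gripper":0,"tx":0,"ty":-0.1,"tz":0,"ax":0,"ay":0,"az":0}]}}

```text
t: 22.17
eef_pos: [0.5125, 0.1914, 0.2129]
ee_rot: [2.22, 1.571, -2.359]
force: [-0.9, -0.3, 1.3]
width: 0.0121
```

>>> {"name": "play_rows", "arguments": {"steps": [{"gripper":0,"tx":0,"ty":-0.1,"tz":0,"ax":0,"ay":0,"az":0}]}}

```text
t: 22.25
eef_pos: [0.5149, 0.1918, 0.2129]
ee_rot: [2.073, 1.571, -2.506]
force: [-1.9, -0.2, 0.3]
width: 0.0119
```

>>> {"name": "play_rows", "arguments": {"steps": [{"gripper":0,"tx":0,"ty":-0.08,"tz":0,"ax":0,"ay":0,"az":0}]}}

```text
t: 22.33
eef_pos: [0.5169, 0.192, 0.2128]
ee_rot: [2.329, 1.571, -2.251]
force: [-1.4, -1.0, 0.8]
width: 0.0118
```

>>> {"name": "play_rows", "arguments": {"steps": [{"gripper":0,"tx":0,"ty":-0.08,"tz":0,"ax":0,"ay":0,"az":0}]}}

```text
t: 22.42
eef_pos: [0.5187, 0.1923, 0.2129]
ee_rot: [2.011, 1.571, -2.569]
force: [-1.6, 0.6, 1.1]
width: 0.0122
```

>>> {"name": "play_rows", "arguments": {"steps": [{"gripper":0,"tx":0,"ty":-0.08,"tz":0,"ax":0,"ay":0,"az":0}]}}

```text
t: 22.5
eef_pos: [0.5207, 0.1926, 0.2129]
ee_rot: [0.706, 1.571, 2.41]
force: [-1.3, -0.6, 1.6]
width: 0.0118
```

>>> {"name": "play_rows", "arguments": {"steps": [{"gripper":0,"tx":0,"ty":-0.08,"tz":0,"ax":0,"ay":0,"az":0}]}}

```text
t: 22.58
eef_pos: [0.5227, 0.1928, 0.2129]
ee_rot: [2.007, 1.571, -2.573]
force: [0.1, -0.9, -0.7]
width: 0.0119
```

>>> {"name": "play_rows", "arguments": {"steps": [{"gripper":0,"tx":0,"ty":-0.08,"tz":0,"ax":0,"ay":0,"az":0}]}}

```text
t: 22.67
eef_pos: [0.5247, 0.1931, 0.2129]
ee_rot: [-0.746, 1.571, 0.958]
force: [0.1, 0.5, -0.2]
width: 0.0118
```

>>> {"name": "play_rows", "arguments": {"steps": [{"gripper":0,"tx":0,"ty":-0.08,"tz":0,"ax":0,"ay":0,"az":0}]}}

```text
t: 22.75
eef_pos: [0.5267, 0.1934, 0.2129]
ee_rot: [-1.057, 1.571, 0.647]
force: [-0.0, -0.1, -0.5]
width: 0.0119
```

>>> {"name": "play_rows", "arguments": {"steps": [{"gripper":0,"tx":0,"ty":-0.08,"tz":0,"ax":0,"ay":0,"az":0}]}}

```text
t: 22.83
eef_pos: [0.5286, 0.1936, 0.2129]
ee_rot: [1.915, 1.571, -2.664]
force: [-0.1, -0.4, -0.6]
width: 0.0121
```

>>> {"name": "play_rows", "arguments": {"steps": [{"gripper":0,"tx":0,"ty":-0.08,"tz":0,"ax":0,"ay":0,"az":0}]}}

```text
t: 22.92
eef_pos: [0.5306, 0.1939, 0.2129]
ee_rot: [2.126, 1.571, -2.453]
force: [-0.8, -0.4, -0.9]
width: 0.0119
```

>>> {"name": "play_rows", "arguments": {"steps": [{"gripper":0,"tx":0,"ty":-0.08,"tz":0,"ax":0,"ay":0,"az":0}]}}

```text
t: 23.0
eef_pos: [0.5326, 0.1942, 0.2129]
ee_rot: [0.081, 1.571, 1.784]
force: [-1.0, 0.4, -1.3]
width: 0.0115
```

>>> {"name": "play_rows", "arguments": {"steps": [{"gripper":0,"tx":0,"ty":-0.1,"tz":0,"ax":0,"ay":0,"az":0},{"gripper":0,"tx":0,"ty":-0.1,"tz":0,"ax":0,"ay":0,"az":0}]}}

```text
t: 23.17
eef_pos: [0.5376, 0.1948, 0.2129]
ee_rot: [-1.125, 1.571, 0.579]
force: [1.5, 0.8, -1.2]
width: 0.012
```

>>> {"name": "play_rows", "arguments": {"steps": [{"gripper":0,"tx":0,"ty":-0.1,"tz":0,"ax":0,"ay":0,"az":0},{"gripper":0,"tx":0,"ty":-0.1,"tz":0,"ax":0,"ay":0,"az":0}]}}

```text
t: 23.33
eef_pos: [0.5426, 0.1955, 0.2129]
ee_rot: [-1.17, 1.571, 0.534]
force: [-1.1, 0.5, -1.4]
width: 0.0116
```

>>> {"name": "play_rows", "arguments": {"steps": [{"gripper":0,"tx":0,"ty":-0.1,"tz":0,"ax":0,"ay":0,"az":0},{"gripper":0,"tx":0,"ty":-0.1,"tz":0,"ax":0,"ay":0,"az":0}]}}

```text
t: 23.5
eef_pos: [0.5475, 0.1962, 0.2129]
ee_rot: [1.955, 1.571, -2.624]
force: [-0.8, -1.1, -0.9]
width: 0.0119
```

```bash
python3 st.py; python3 look.py h1; python3 st.py
```

```text
t 23.5 u 0.5689 v 0.1207 z 0.2129 nose past axis mm 19.9 yaw 0.1331 xax [-0. -0. -1.] F u,v,z [-0.96 -0.96 -0.87] w 0.0119
t 23.6 u 0.5691 v 0.1207 z 0.2129 nose past axis mm 20.1 yaw 0.133 xax [ 2.e-04  1.e-04 -1.e+00] F u,v,z [ 0.52  0.71 -0.48] w 0.0118
```

View pics/h1c.png

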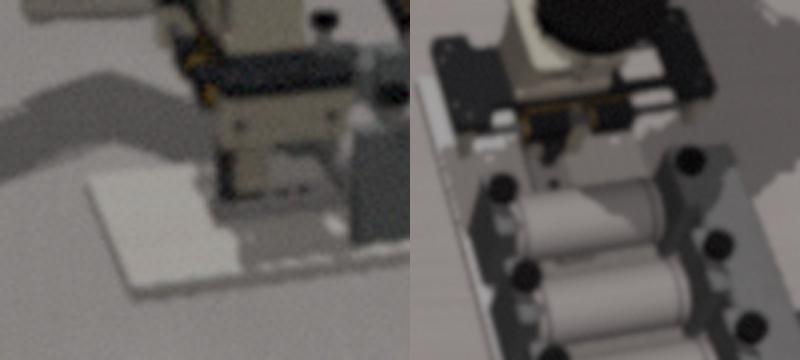

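Leaf2's nose is 20 mm past the axis and the u-force is near zero. To make sure, I'll read the drag row by row while pulling back.

>>> {"name": "play_rows", "arguments": {"steps": [{"gripper":0,"tx":0,"ty":0.1,"tz":0,"ax":0,"ay":0,"az":0}]}}

```text
t: 23.68
eef_pos: [0.5451, 0.1959, 0.2129]
ee_rot: [-1.322, 1.57, 0.382]
force: [-0.1, 0.7, -0.5]
width: 0.0121
```

>>> {"name": "play_rows", "arguments": {"steps": [{"gripper":0,"tx":0,"ty":0.08,"tz":0,"ax":0,"ay":0,"az":0}]}}

```text
t: 23.77
eef_pos: [0.5427, 0.1955, 0.2129]
ee_rot: [-0.912, 1.571, 0.792]
force: [0.2, 0.5, -1.5]
width: 0.012
```

>>> {"name": "play_rows", "arguments": {"steps": [{"gripper":0,"tx":0,"ty":0.08,"tz":0,"ax":0,"ay":0,"az":0}]}}

```text
t: 23.85
eef_pos: [0.5405, 0.1952, 0.2129]
ee_rot: [1.605, 1.571, -2.974]
force: [-0.2, -0.1, -1.2]
width: 0.0116
```

>>> {"name": "play_rows", "arguments": {"steps": [{"gripper":0,"tx":0,"ty":0.08,"tz":0,"ax":0,"ay":0,"az":0}]}}

```text
t: 23.93
eef_pos: [0.5384, 0.1949, 0.2129]
ee_rot: [1.769, 1.571, -2.81]
force: [-0.9, -0.4, -1.5]
width: 0.0118
```

>>> {"name": "play_rows", "arguments": {"steps": [{"gripper":0,"tx":0,"ty":0.08,"tz":0,"ax":0,"ay":0,"az":0}]}}

```text
t: 24.02
eef_pos: [0.5365, 0.1947, 0.2129]
ee_rot: [1.513, 1.571, -3.066]
force: [-0.4, 1.0, -0.8]
width: 0.0119
```

>>> {"name": "play_rows", "arguments": {"steps": [{"gripper":0,"tx":0,"ty":0.08,"tz":0,"ax":0,"ay":0,"az":0}]}}

```text
t: 24.1
eef_pos: [0.5345, 0.1944, 0.2129]
ee_rot: [1.079, 1.571, 2.783]
force: [0.7, -0.5, -0.6]
width: 0.0119
```

>>> {"name": "play_rows", "arguments": {"steps": [{"gripper":0,"tx":0,"ty":0.08,"tz":0,"ax":0,"ay":0,"az":0}]}}

```text
t: 24.18
eef_pos: [0.5326, 0.1942, 0.2129]
ee_rot: [1.323, 1.571, 3.027]
force: [0.0, 0.0, -2.3]
width: 0.0118
```

Drag while pulling back also averages about 0 N, so leaf2 is free. I'll return it and take leaf3.

>>> {"name": "play_rows", "arguments": {"steps": [{"gripper":0,"tx":0,"ty":0.5,"tz":0,"ax":0,"ay":0,"az":0},{"gripper":0,"tx":0,"ty":0.6,"tz":0,"ax":0,"ay":0,"az":0},{"gripper":0,"tx":-0.8,"ty":0.5,"tz":0,"ax":0,"ay":0,"az":0},{"gripper":0,"tx":-0.8,"ty":0,"tz":0,"ax":0,"ay":0,"az":0},{"gripper":0,"tx":-0.9,"ty":0,"tz":0,"ax":0.65,"ay":0,"az":0},{"gripper":0,"tx":-0.9,"ty":0,"tz":0,"ax":0.62,"ay":0,"az":0},{"gripper":0,"tx":0,"ty":0.1,"tz":-0.997,"ax":0,"ay":0,"az":0},{"gripper":0,"tx":0,"ty":0.1,"tz":-0.997,"ax":0,"ay":0,"az":0},{"gripper":0,"tx":0,"ty":0.1,"tz":-0.997,"ax":0,"ay":0,"az":0},{"gripper":0,"tx":0,"ty":0.1,"tz":-0.997,"ax":0,"ay":0,"az":0},{"gripper":0,"tx":0,"ty":0.1,"tz":-0.997,"ax":0,"ay":0,"az":0},{"gripper":0,"tx":0,"ty":0.1,"tz":-0.997,"ax":0,"ay":0,"az":0},{"gripper":0,"tx":0,"ty":0.1,"tz":-0.997,"ax":0,"ay":0,"az":0},{"gripper":0,"tx":0,"ty":0.1,"tz":-0.997,"ax":0,"ay":0,"az":0},{"gripper":0,"tx":0,"ty":0.1,"tz":-0.997,"ax":0,"ay":0,"az":0},{"gripper":0,"tx":0,"ty":0.1,"tz":-0.997,"ax":0,"ay":0,"az":0},{"gripper":0,"tx":0,"ty":0.1,"tz":-0.997,"ax":0,"ay":0,"az":0},{"gripper":0,"tx":0,"ty":0.1,"tz":-0.997,"ax":0,"ay":0,"az":0},{"gripper":0,"tx":0,"ty":0.1,"tz":-0.997,"ax":0,"ay":0,"az":0},{"gripper":0,"tx":0,"ty":0.1,"tz":-0.997,"ax":0,"ay":0,"az":0}]}}

```text
t: 25.85
eef_pos: [0.4578, -0.1612, 0.298]
ee_rot: [-1.323, 1.571, 0.248]
force: [0.4, 0.2, -0.8]
width: 0.012
```

>>> {"name": "play_rows", "arguments": {"steps": [{"gripper":0,"tx":0.4,"ty":0,"tz":0,"ax":0,"ay":0,"az":0},{"gripper":0,"tx":0.7,"ty":0,"tz":0,"ax":0,"ay":0,"az":0},{"gripper":0,"tx":0.7,"ty":0,"tz":0,"ax":0,"ay":0,"az":0},{"gripper":0,"tx":0.7,"ty":0,"tz":0,"ax":0,"ay":0,"az":0},{"gripper":0,"tx":0.3,"ty":0,"tz":0,"ax":0,"ay":0,"az":0},{"gripper":0,"tx":0,"ty":0,"tz":0,"ax":0,"ay":0,"az":0}]}}

```text
t: 26.35
eef_pos: [0.4575, -0.1599, 0.2263]
ee_rot: [1.58, 1.567, -3.132]
force: [0.5, 0.3, -0.8]
width: 0.0119
```

```bash
python3 st.py; python3 w.py i1 leaf1_tab,leaf3_tab
```

```text
t 26.35 u 0.4318 v -0.22 z 0.2263 nose past axis mm -117.2 yaw -0.0001 xax [-0.0036 -0.     -1.    ] F u,v,z [ 0.48  0.22 -0.79] w 0.0119
26.35 [ 0.4575 -0.1599  0.2263] [ 1.5801  1.5672 -3.1324] [[-0.004, -1.0, 0.0], [-0.0, 0.0, 1.0], [-1.0, 0.004, -0.0]] [ 0.45  0.28 -0.79] 0.011878678126823541
leaf3_tab [241.5 373.4] 0.87 [ 0.459  -0.0848  0.044 ]
```

View pics/i1.png

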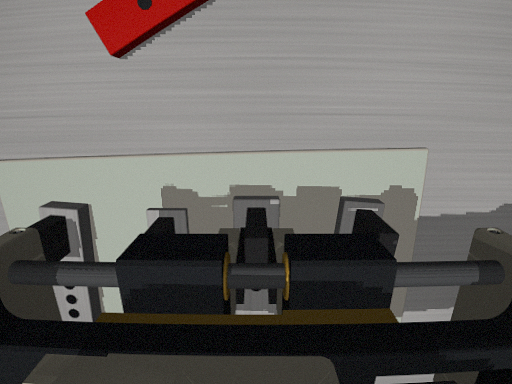

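>>> {"name": "play_rows", "arguments": {"steps": [{"gripper":0,"tx":0.4,"ty":0,"tz":0,"ax":0,"ay":0,"az":0},{"gripper":0,"tx":0.28,"ty":0,"tz":0,"ax":0,"ay":0,"az":0},{"gripper":0,"tx":0.08,"ty":0,"tz":0,"ax":0,"ay":0,"az":0},{"gripper":0,"tx":0,"ty":0,"tz":0,"ax":0,"ay":0,"az":0},{"gripper":0,"tx":0,"ty":0,"tz":0,"ax":0,"ay":0,"az":0}]}}

```text
t: 26.92
eef_pos: [0.4584, -0.16, 0.2092]
ee_rot: [-1.927, 1.571, -0.356]
force: [-0.3, 0.7, -1.0]
width: 0.0117
```

>>> {"name": "play_rows", "arguments": {"steps": [{"gripper":0,"tx":0.04,"ty":0,"tz":0,"ax":0,"ay":0,"az":0},{"gripper":0,"tx":0,"ty":0,"tz":0,"ax":0,"ay":0,"az":0}]}}

```text
t: 27.08
eef_pos: [0.4584, -0.16, 0.2081]
ee_rot: [-1.513, 1.57, 0.058]
force: [0.7, -0.4, -1.4]
width: 0.0121
```

>>> {"name": "play_rows", "arguments": {"steps": [{"gripper":0,"tx":0.06,"ty":0,"tz":0,"ax":0,"ay":0,"az":0},{"gripper":0,"tx":0.03,"ty":0,"tz":0,"ax":0,"ay":0,"az":0},{"gripper":0,"tx":0,"ty":0,"tz":0,"ax":0,"ay":0,"az":0}]}}

```text
t: 27.33
eef_pos: [0.4582, -0.1601, 0.2055]
ee_rot: [1.483, 1.571, 3.054]
force: [-0.3, 0.5, -0.5]
width: 0.0114
```

>>> {"name": "play_rows", "arguments": {"steps": [{"gripper":0,"tx":0.03,"ty":0,"tz":0,"ax":0,"ay":0,"az":0},{"gripper":0,"tx":0,"ty":0,"tz":0,"ax":0,"ay":0,"az":0}]}}

```text
t: 27.5
eef_pos: [0.4583, -0.1601, 0.2049]
ee_rot: [-1.959, 1.571, -0.388]
force: [-0.1, 0.6, -1.5]
width: 0.0118
```

>>> {"name": "play_rows", "arguments": {"steps": [{"gripper":0,"tx":0.03,"ty":0,"tz":0,"ax":0,"ay":0,"az":0},{"gripper":0.1,"tx":0,"ty":0,"tz":0,"ax":0,"ay":0,"az":0},{"gripper":0.3,"tx":0,"ty":0,"tz":0,"ax":0,"ay":0,"az":0},{"gripper":0.4,"tx":0,"ty":0,"tz":0,"ax":0,"ay":0,"az":0},{"gripper":0.42,"tx":0,"ty":0,"tz":0,"ax":0,"ay":0,"az":0},{"gripper":0.45,"tx":-0.5,"ty":0,"tz":0,"ax":0,"ay":0,"az":0},{"gripper":0.45,"tx":-0.9,"ty":0,"tz":0,"ax":0,"ay":0,"az":0},{"gripper":0.45,"tx":-0.9,"ty":0,"tz":0,"ax":0,"ay":0,"az":0},{"gripper":0.45,"tx":-0.6,"ty":0,"tz":0,"ax":0,"ay":0,"az":0},{"gripper":0.45,"tx":0,"ty":-0.02,"tz":0.765,"ax":0,"ay":0,"az":0},{"gripper":0.45,"tx":0,"ty":-0.02,"tz":0.765,"ax":0,"ay":0,"az":0},{"gripper":0.45,"tx":0,"ty":-0.02,"tz":0.765,"ax":0,"ay":0,"az":0},{"gripper":0.45,"tx":0,"ty":-0.01,"tz":0.765,"ax":0,"ay":0,"az":0},{"gripper":0.45,"tx":0,"ty":0,"tz":0,"ax":0,"ay":0,"az":0}]}}

```text
t: 28.67
eef_pos: [0.4602, -0.0817, 0.2768]
ee_rot: [-1.114, 1.57, 0.459]
force: [0.1, -0.7, 0.2]
width: 0.0391
```

```bash
python3 w.py i2 leaf1_tab,leaf2_tab,leaf3_tab; python3 look.py i2
```

```text
28.6667 [ 0.4602 -0.0817  0.2768] [-1.1137  1.57    0.4585] [[0.001, -1.0, -0.001], [0.0, -0.001, 1.0], [-1.0, -0.001, 0.0]] [ 0.14 -0.68  0.2 ] 0.03910100858485429
leaf1_tab [221.7  81.8] 0.78 [ 0.4705 -0.2267  0.044 ]
leaf2_tab [207.3 158. ] 0.79 [ 0.4575 -0.1607  0.044 ]
leaf3_tab [209.9 255.7] 0.74 [ 0.4596 -0.082   0.044 ]
```

View pics/i2.png

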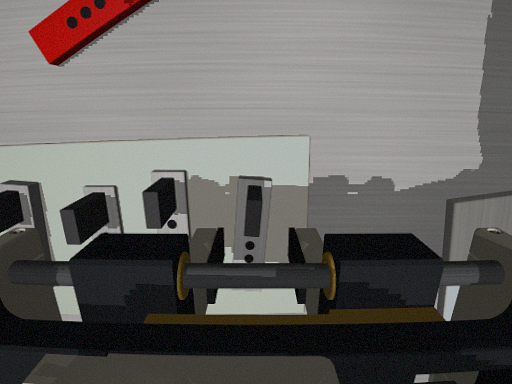

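View pics/i2side.png

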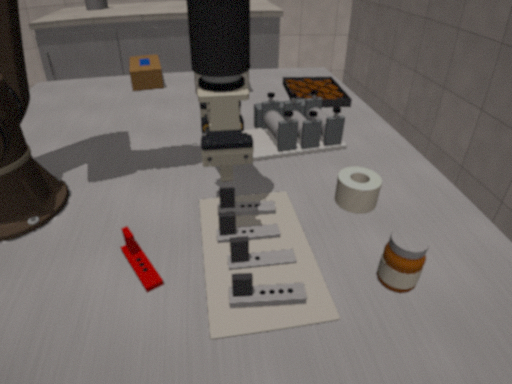

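Leaf3 has three pips and its tab is at (254,210). It is turned about −4°, so I'll turn the gripper to match and grip it. Leaves 1 and 2 lie flat on the board.

>>> {"name": "play_rows", "arguments": {"steps": [{"gripper":0.45,"tx":0.8,"ty":0,"tz":-0.02,"ax":0.67,"ay":0,"az":0},{"gripper":0.45,"tx":0.8,"ty":0,"tz":0,"ax":0,"ay":0,"az":0},{"gripper":0.45,"tx":0.8,"ty":0,"tz":0,"ax":0,"ay":0,"az":0},{"gripper":0.4,"tx":0.47,"ty":0,"tz":0,"ax":0,"ay":0,"az":0},{"gripper":0.2,"tx":0,"ty":0,"tz":0,"ax":0,"ay":0,"az":0},{"gripper":0.0,"tx":0,"ty":0,"tz":0,"ax":0,"ay":0,"az":0},{"gripper":0.0,"tx":0,"ty":0,"tz":0,"ax":0,"ay":0,"az":0},{"gripper":0.0,"tx":0,"ty":0,"tz":0,"ax":0,"ay":0,"az":0},{"gripper":0.0,"tx":0,"ty":0,"tz":0,"ax":0,"ay":0,"az":0},{"gripper":0.0,"tx":0,"ty":0,"tz":0,"ax":0,"ay":0,"az":0}], "newtons": 30}}

```text
t: 29.8
eef_pos: [0.4604, -0.084, 0.2058]
ee_rot: [-1.378, 1.569, 0.123]
force: [-0.7, 0.5, 4.3]
width: 0.0119
```

```bash
python3 st.py
```

```text
t 29.8 u 0.4449 v -0.1452 z 0.2058 nose past axis mm -104.1 yaw -0.0699 xax [ 1.8e-03  2.0e-04 -1.0e+00] F u,v,z [-0.68  0.55  4.3 ] w 0.0119
```

>>> {"name": "play_rows", "arguments": {"steps": [{"gripper":0,"tx":-0.95,"ty":0,"tz":0,"ax":0,"ay":0,"az":0},{"gripper":0,"tx":-0.95,"ty":0,"tz":0,"ax":0,"ay":0,"az":0},{"gripper":0,"tx":-0.95,"ty":0,"tz":0,"ax":-0.65,"ay":0,"az":0},{"gripper":0,"tx":-0.95,"ty":0,"tz":0,"ax":-0.65,"ay":0,"az":0},{"gripper":0,"tx":0,"ty":0,"tz":0,"ax":-0.65,"ay":0,"az":0},{"gripper":0,"tx":0,"ty":-0.265,"tz":0.968,"ax":0,"ay":0,"az":0},{"gripper":0,"tx":0,"ty":-0.265,"tz":0.968,"ax":0,"ay":0,"az":0},{"gripper":0,"tx":0,"ty":-0.265,"tz":0.968,"ax":0,"ay":0,"az":0},{"gripper":0,"tx":0,"ty":-0.265,"tz":0.968,"ax":0,"ay":0,"az":0},{"gripper":0,"tx":0,"ty":-0.265,"tz":0.968,"ax":0,"ay":0,"az":0},{"gripper":0,"tx":0,"ty":-0.265,"tz":0.968,"ax":0,"ay":0,"az":0},{"gripper":0,"tx":0,"ty":-0.265,"tz":0.968,"ax":0,"ay":0,"az":0},{"gripper":0,"tx":0,"ty":-0.265,"tz":0.968,"ax":0,"ay":0,"az":0},{"gripper":0,"tx":0,"ty":-0.265,"tz":0.968,"ax":0,"ay":0,"az":0},{"gripper":0,"tx":0,"ty":-0.265,"tz":0.968,"ax":0,"ay":0,"az":0},{"gripper":0,"tx":0,"ty":-0.265,"tz":0.968,"ax":0,"ay":0,"az":0},{"gripper":0,"tx":0.8,"ty":0,"tz":0,"ax":0,"ay":0,"az":0},{"gripper":0,"tx":0.8,"ty":0,"tz":0,"ax":0,"ay":0,"az":0},{"gripper":0,"tx":0.8,"ty":0,"tz":0,"ax":0,"ay":0,"az":0},{"gripper":0,"tx":0.4,"ty":0,"tz":0,"ax":0,"ay":0,"az":0}]}}

```text
t: 31.47
eef_pos: [0.4958, 0.1892, 0.2279]
ee_rot: [1.962, 1.568, -2.617]
force: [-1.4, -0.8, -0.9]
width: 0.0118
```

>>> {"name": "play_rows", "arguments": {"steps": [{"gripper":0,"tx":0.2,"ty":0,"tz":0,"ax":0,"ay":0,"az":0},{"gripper":0,"tx":0,"ty":0,"tz":0,"ax":0,"ay":0,"az":0}]}}

```text
t: 31.63
eef_pos: [0.4965, 0.1893, 0.2242]
ee_rot: [2.148, 1.569, -2.431]
force: [0.2, 0.3, -0.8]
width: 0.0115
```

```bash
python3 st.py; python3 look.py j1; python3 st.py
```

```text
t 31.63 u 0.5174 v 0.1208 z 0.2242 nose past axis mm -31.6 yaw 0.134 xax [-0.0013 -0.0012 -1.    ] F u,v,z [ 0.29  0.3  -0.81] w 0.0115
t 31.73 u 0.518 v 0.121 z 0.2257 nose past axis mm -31.0 yaw 0.1341 xax [ 8.e-04  4.e-04 -1.e+00] F u,v,z [ 0.14  0.14 -0.75] w 0.0116
```

View pics/j1c.png

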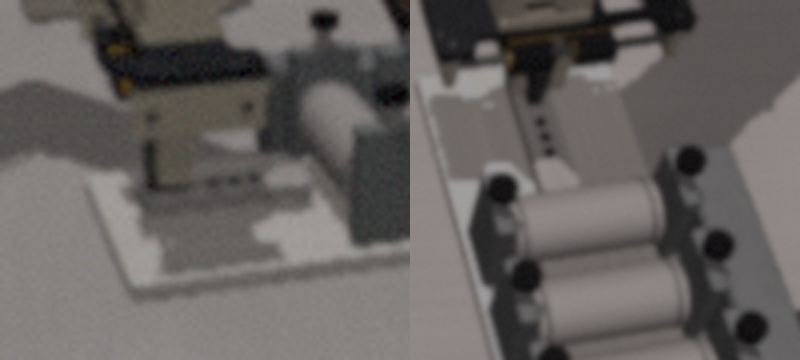

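>>> {"name": "play_rows", "arguments": {"steps": [{"gripper":0,"tx":0.3,"ty":0,"tz":0,"ax":0,"ay":0,"az":0},{"gripper":0,"tx":0.06,"ty":0,"tz":0,"ax":0,"ay":0,"az":0},{"gripper":0,"tx":0,"ty":0,"tz":0,"ax":0,"ay":0,"az":0},{"gripper":0,"tx":0,"ty":0,"tz":0,"ax":0,"ay":0,"az":0}]}}

```text
t: 32.07
eef_pos: [0.4967, 0.1895, 0.2161]
ee_rot: [-1.064, 1.571, 0.641]
force: [-0.5, 0.2, -1.4]
width: 0.0118
```

>>> {"name": "play_rows", "arguments": {"steps": [{"gripper":0,"tx":0.04,"ty":0,"tz":0,"ax":0,"ay":0,"az":0},{"gripper":0,"tx":0,"ty":0,"tz":0,"ax":0,"ay":0,"az":0}]}}

```text
t: 32.23
eef_pos: [0.4967, 0.1895, 0.215]
ee_rot: [-0.888, 1.571, 0.817]
force: [-0.1, -0.5, -1.5]
width: 0.0121
```

>>> {"name": "play_rows", "arguments": {"steps": [{"gripper":0,"tx":0.04,"ty":0,"tz":0,"ax":0,"ay":0,"az":0},{"gripper":0,"tx":0,"ty":0,"tz":0,"ax":0,"ay":0,"az":0}]}}

```text
t: 32.4
eef_pos: [0.4967, 0.1896, 0.2139]
ee_rot: [-1.065, 1.571, 0.64]
force: [0.5, -0.3, -0.2]
width: 0.0119
```

Nearly touching, so one small step down. Then I'll let it settle, grip again and slide.

>>> {"name": "play_rows", "arguments": {"steps": [{"gripper":0,"tx":0.03,"ty":0,"tz":0,"ax":0,"ay":0,"az":0},{"gripper":0.22,"tx":0,"ty":0,"tz":0,"ax":0,"ay":0,"az":0},{"gripper":0.22,"tx":0,"ty":0,"tz":0,"ax":0,"ay":0,"az":0},{"gripper":0,"tx":0,"ty":0,"tz":0,"ax":0,"ay":0,"az":0},{"gripper":0,"tx":0,"ty":0,"tz":0,"ax":0,"ay":0,"az":0},{"gripper":0,"tx":0,"ty":0,"tz":0,"ax":0,"ay":0,"az":0}], "newtons": 25}}

```text
t: 32.9
eef_pos: [0.4967, 0.1895, 0.2131]
ee_rot: [1.592, 1.571, -2.986]
force: [0.4, -0.9, -0.2]
width: 0.0118
```

```bash
python3 st.py; python3 look.py j2
```

```text
t 32.9 u 0.5177 v 0.1209 z 0.2131 nose past axis mm -31.3 yaw 0.134 xax [-0. -0. -1.] F u,v,z [ 0.26 -0.91 -0.25] w 0.0118
```

View pics/j2c.png

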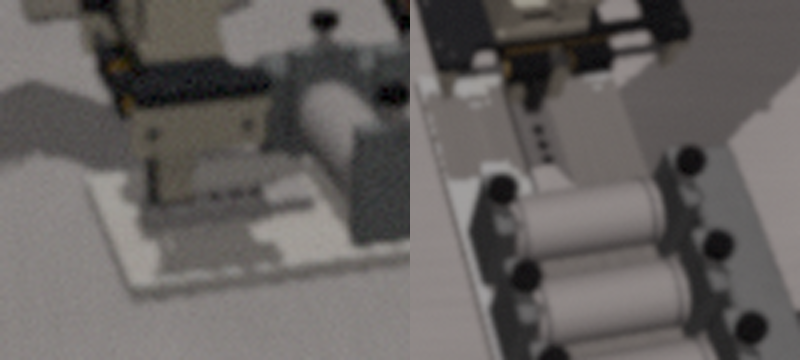

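>>> {"name": "play_rows", "arguments": {"steps": [{"gripper":0,"tx":0,"ty":-0.12,"tz":0,"ax":0,"ay":0,"az":0},{"gripper":0,"tx":0,"ty":-0.12,"tz":0,"ax":0,"ay":0,"az":0},{"gripper":0,"tx":0,"ty":-0.12,"tz":0,"ax":0,"ay":0,"az":0},{"gripper":0,"tx":0,"ty":-0.1,"tz":0,"ax":0,"ay":0,"az":0}]}}

```text
t: 33.33
eef_pos: [0.5084, 0.1911, 0.2131]
ee_rot: [2.165, 1.571, -2.413]
force: [-2.7, 0.4, 1.5]
width: 0.0113
```

>>> {"name": "play_rows", "arguments": {"steps": [{"gripper":0,"tx":0,"ty":-0.08,"tz":0,"ax":0,"ay":0,"az":0}]}}

```text
t: 33.42
eef_pos: [0.5104, 0.1913, 0.2131]
ee_rot: [2.146, 1.571, -2.433]
force: [-1.8, -0.0, 2.3]
width: 0.0119
```

>>> {"name": "play_rows", "arguments": {"steps": [{"gripper":0,"tx":0,"ty":-0.08,"tz":0,"ax":0,"ay":0,"az":0}]}}

```text
t: 33.5
eef_pos: [0.5122, 0.1915, 0.2131]
ee_rot: [2.031, 1.57, -2.548]
force: [-2.0, 0.4, 2.4]
width: 0.012
```

>>> {"name": "play_rows", "arguments": {"steps": [{"gripper":0,"tx":0,"ty":-0.06,"tz":0,"ax":0,"ay":0,"az":0}]}}

```text
t: 33.58
eef_pos: [0.5137, 0.1918, 0.2131]
ee_rot: [2.055, 1.571, -2.523]
force: [-1.5, 0.6, 1.8]
width: 0.012
```

>>> {"name": "play_rows", "arguments": {"steps": [{"gripper":0,"tx":0,"ty":-0.06,"tz":0,"ax":0,"ay":0,"az":0}]}}

```text
t: 33.67
eef_pos: [0.5151, 0.1919, 0.2131]
ee_rot: [1.965, 1.571, -2.614]
force: [-2.2, -0.4, 2.4]
width: 0.0119
```

>>> {"name": "play_rows", "arguments": {"steps": [{"gripper":0,"tx":0,"ty":-0.06,"tz":0,"ax":0,"ay":0,"az":0}]}}

```text
t: 33.75
eef_pos: [0.5166, 0.1921, 0.2131]
ee_rot: [2.173, 1.571, -2.405]
force: [-0.8, -0.4, 1.9]
width: 0.0123
```

>>> {"name": "play_rows", "arguments": {"steps": [{"gripper":0,"tx":0,"ty":-0.06,"tz":0,"ax":0,"ay":0,"az":0}]}}

```text
t: 33.83
eef_pos: [0.5181, 0.1924, 0.2131]
ee_rot: [1.899, 1.571, -2.68]
force: [-1.9, -1.6, 2.0]
width: 0.0122
```

>>> {"name": "play_rows", "arguments": {"steps": [{"gripper":0,"tx":0,"ty":-0.06,"tz":0,"ax":0,"ay":0,"az":0}]}}

```text
t: 33.92
eef_pos: [0.5196, 0.1926, 0.2132]
ee_rot: [-1.532, 1.571, 0.173]
force: [-1.6, -0.0, 1.6]
width: 0.0119
```

>>> {"name": "play_rows", "arguments": {"steps": [{"gripper":0,"tx":0,"ty":-0.06,"tz":0,"ax":0,"ay":0,"az":0}]}}

```text
t: 34.0
eef_pos: [0.5209, 0.1927, 0.2131]
ee_rot: [1.906, 1.57, -2.672]
force: [-8.8, 0.5, 7.1]
width: 0.0119
```

>>> {"name": "play_rows", "arguments": {"steps": [{"gripper":0,"tx":0,"ty":-0.06,"tz":0,"ax":0,"ay":0,"az":0}]}}

```text
t: 34.08
eef_pos: [0.5217, 0.1927, 0.2131]
ee_rot: [1.845, 1.569, -2.733]
force: [-10.3, 0.7, 10.3]
width: 0.0116
```

>>> {"name": "play_rows", "arguments": {"steps": [{"gripper":0,"tx":0,"ty":-0.06,"tz":0,"ax":0,"ay":0,"az":0}]}}

```text
t: 34.17
eef_pos: [0.5229, 0.1928, 0.2132]
ee_rot: [1.845, 1.568, -2.734]
force: [-10.9, -0.1, 9.4]
width: 0.0119
```

>>> {"name": "play_rows", "arguments": {"steps": [{"gripper":0,"tx":0,"ty":-0.06,"tz":0,"ax":0,"ay":0,"az":0}]}}

```text
t: 34.25
eef_pos: [0.5243, 0.193, 0.2131]
ee_rot: [1.847, 1.568, -2.731]
force: [-9.6, -1.0, 8.2]
width: 0.0117
```

>>> {"name": "play_rows", "arguments": {"steps": [{"gripper":0,"tx":0,"ty":-0.06,"tz":0,"ax":0,"ay":0,"az":0}]}}

```text
t: 34.33
eef_pos: [0.5258, 0.1932, 0.2132]
ee_rot: [1.835, 1.568, -2.744]
force: [-11.0, 0.2, 9.6]
width: 0.012
```

>>> {"name": "play_rows", "arguments": {"steps": [{"gripper":0,"tx":0,"ty":-0.06,"tz":0,"ax":0,"ay":0,"az":0}]}}

```text
t: 34.42
eef_pos: [0.5273, 0.1934, 0.2131]
ee_rot: [1.839, 1.568, -2.74]
force: [-9.3, -0.2, 7.9]
width: 0.012
```

>>> {"name": "play_rows", "arguments": {"steps": [{"gripper":0,"tx":0,"ty":-0.06,"tz":0,"ax":0,"ay":0,"az":0}]}}

```text
t: 34.5
eef_pos: [0.5288, 0.1936, 0.2132]
ee_rot: [1.839, 1.568, -2.739]
force: [-8.6, -0.2, 8.1]
width: 0.0119
```

Leaf3 meets the roller about 7 mm before the axis, with roughly 10 N of push and the roller lifting. This one binds, so I'll carry on gently.

>>> {"name": "play_rows", "arguments": {"steps": [{"gripper":0,"tx":-0.015,"ty":-0.06,"tz":0,"ax":0,"ay":0,"az":0}]}}

```text
t: 34.58
eef_pos: [0.5304, 0.1939, 0.2134]
ee_rot: [1.813, 1.568, -2.766]
force: [-5.3, 0.9, 2.1]
width: 0.012
```

>>> {"name": "play_rows", "arguments": {"steps": [{"gripper":0,"tx":0,"ty":-0.06,"tz":0,"ax":0,"ay":0,"az":0}]}}

```text
t: 34.67
eef_pos: [0.532, 0.1941, 0.2132]
ee_rot: [1.798, 1.569, -2.781]
force: [-7.1, 1.1, 4.4]
width: 0.0119
```

>>> {"name": "play_rows", "arguments": {"steps": [{"gripper":0,"tx":0,"ty":-0.06,"tz":0,"ax":0,"ay":0,"az":0},{"gripper":0,"tx":0,"ty":-0.06,"tz":0,"ax":0,"ay":0,"az":0}]}}

```text
t: 34.83
eef_pos: [0.5349, 0.1945, 0.2132]
ee_rot: [1.821, 1.568, -2.757]
force: [-7.0, 0.9, 4.4]
width: 0.012
```

>>> {"name": "play_rows", "arguments": {"steps": [{"gripper":0,"tx":0,"ty":-0.08,"tz":0,"ax":0,"ay":0,"az":0},{"gripper":0,"tx":0,"ty":-0.08,"tz":0,"ax":0,"ay":0,"az":0}]}}

```text
t: 35.0
eef_pos: [0.5389, 0.195, 0.2132]
ee_rot: [1.815, 1.568, -2.764]
force: [-7.2, 1.4, 4.1]
width: 0.0119
```

>>> {"name": "play_rows", "arguments": {"steps": [{"gripper":0,"tx":0,"ty":-0.08,"tz":0,"ax":0,"ay":0,"az":0},{"gripper":0,"tx":0,"ty":-0.08,"tz":0,"ax":0,"ay":0,"az":0}]}}

```text
t: 35.17
eef_pos: [0.5429, 0.1956, 0.2132]
ee_rot: [1.799, 1.568, -2.779]
force: [-6.6, 1.0, 4.6]
width: 0.012
```

```bash
python3 st.py; python3 look.py k1; python3 st.py
```

```text
t 35.17 u 0.5643 v 0.1208 z 0.2132 nose past axis mm 15.3 yaw 0.1339 xax [-2.2e-03 -8.0e-04 -1.0e+00] F u,v,z [-6.36  1.84  4.58] w 0.012
t 35.27 u 0.5646 v 0.1208 z 0.2132 nose past axis mm 15.6 yaw 0.1339 xax [-1.7e-03 -7.0e-04 -1.0e+00] F u,v,z [-4.58  0.44  2.56] w 0.0119
```

View pics/k1c.png

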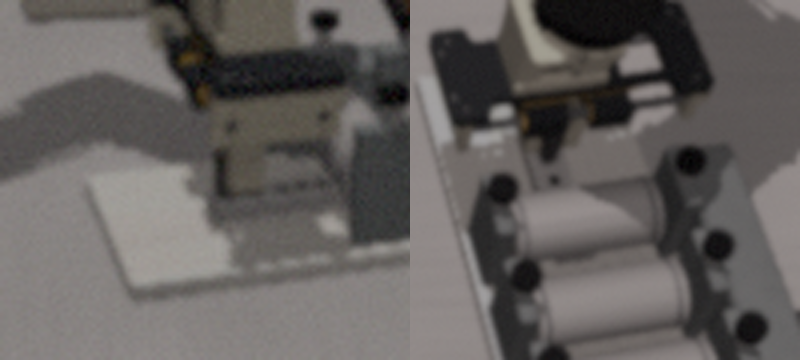

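>>> {"name": "play_rows", "arguments": {"steps": [{"gripper":0,"tx":0,"ty":-0.08,"tz":0,"ax":0,"ay":0,"az":0},{"gripper":0,"tx":0,"ty":-0.1,"tz":0,"ax":0,"ay":0,"az":0},{"gripper":0,"tx":0,"ty":0,"tz":0,"ax":0,"ay":0,"az":0}]}}

```text
t: 35.52
eef_pos: [0.5477, 0.1963, 0.2132]
ee_rot: [1.822, 1.569, -2.757]
force: [-3.9, 1.3, 2.1]
width: 0.0124
```

```bash
python3 st.py; python3 w.py k2 leaf3_tab
```

```text
t 35.52 u 0.5692 v 0.1208 z 0.2132 nose past axis mm 20.2 yaw 0.134 xax [-1.7e-03 -7.0e-04 -1.0e+00] F u,v,z [-3.64  1.81  2.1 ] w 0.0124
35.5167 [0.5477 0.1963 0.2132] [ 1.8215  1.569  -2.7569] [[-0.002, -0.991, -0.134], [-0.001, -0.134, 0.991], [-1.0, 0.002, -0.0]] [-3.85  1.3   2.1 ] 0.012445557830879509
leaf3_tab [252.6 258.5] 0.9 [0.5497 0.1979 0.044 ]
```

View pics/k2.png

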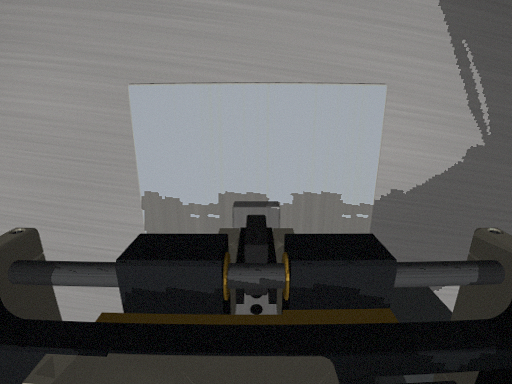

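```bash
python3 - <<'E'
from h import *
f=np.load('k2.npz'); s={'eef_pos':f['pos'],'ee_rot':f['rot']}
th=.134;u=np.array([np.cos(th),np.sin(th)]);v=np.array([-u[1],u[0]])
for nm,row,col,z in [('bed rear',84,257,.014),('bedrear top',83,257,.014),('leaf rear top',203,257,.026),('L',150,138,.014),('R',150,379.5,.014),('leafL',210,234,.026),('leafR',210,279.5,.026)]:
    p=onz(ray('wrist',row,col,s),z)[:2]; print(nm,round(p@u,4),round(p@v,4))
im=cv2.imread('pics/k2.png');cv2.imwrite('pics/k2c.png',cv2.resize(im[60:260,120:400],None,fx=2.8,fy=2.8,interpolation=cv2.INTER_CUBIC))
E
```

```text
bed rear 0.4754 0.1218
bedrear top 0.4749 0.1218
leaf rear top 0.5464 0.1218
L 0.5147 0.0456
R 0.5147 0.2003
leafL 0.5511 0.1073
leafR 0.5511 0.136
```

View pics/k2c.png

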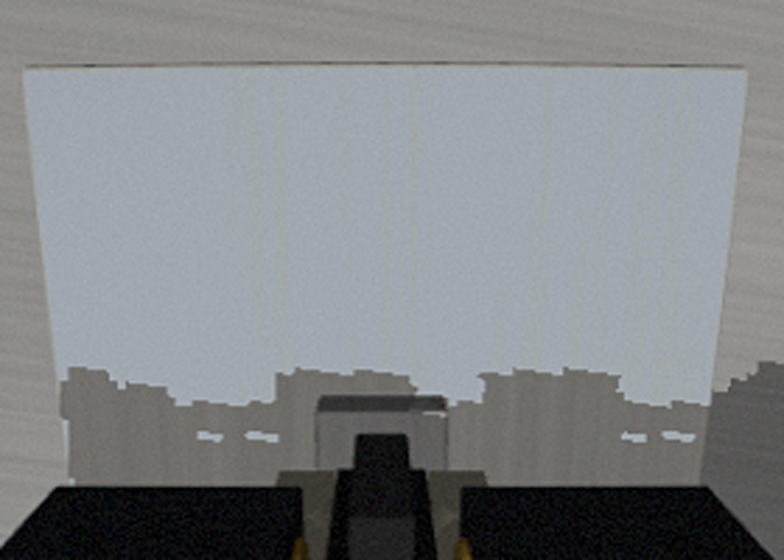

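```bash
python3 - <<'E'
from h import *
f=np.load('k2.npz'); s={'eef_pos':f['pos'],'ee_rot':f['rot']}
th=.134;u=np.array([np.cos(th),np.sin(th)])
g=lambda row,z: onz(ray('wrist',row,257,s),z)[:2]@u
for dz in(0,-.005):
  a=g(83.8,.014+dz); print(a,'bottom rear',g(201.4,.014+dz)-a,'top rear',g(206.4,.026+dz)-a)
E
```

```text
0.47533181880695724 bottom rear 0.07404892112373235 top rear 0.07333576444614037
0.47493637203699696 bottom rear 0.07612014450057286 top rear 0.07550619557569954
```

By the bed's rear edge, the leaf's rear end sits 74–76 mm ahead of it (75 mm wanted), so the nose is about 20 mm past the axis. Letting go and backing straight up.

>>> {"name": "play_rows", "arguments": {"steps": [{"gripper":0.1,"tx":-0.02,"ty":0,"tz":0,"ax":0,"ay":0,"az":0},{"gripper":0.25,"tx":0,"ty":0,"tz":0,"ax":0,"ay":0,"az":0},{"gripper":0.4,"tx":0,"ty":0,"tz":0,"ax":0,"ay":0,"az":0},{"gripper":0.4,"tx":0,"ty":0,"tz":0,"ax":0,"ay":0,"az":0},{"gripper":0.4,"tx":0,"ty":0,"tz":0,"ax":0,"ay":0,"az":0},{"gripper":0.4,"tx":-0.3,"ty":0,"tz":0,"ax":0,"ay":0,"az":0},{"gripper":0.4,"tx":-0.6,"ty":0,"tz":0,"ax":0,"ay":0,"az":0},{"gripper":0.4,"tx":-0.9,"ty":0,"tz":0,"ax":0,"ay":0,"az":0},{"gripper":0.4,"tx":-0.9,"ty":0,"tz":0,"ax":0,"ay":0,"az":0},{"gripper":0.4,"tx":-0.9,"ty":0,"tz":0,"ax":0,"ay":0,"az":0},{"gripper":0.4,"tx":-0.9,"ty":0,"tz":0,"ax":0,"ay":0,"az":0},{"gripper":0.4,"tx":0,"ty":0,"tz":0,"ax":0,"ay":0,"az":0}]}}

```text
t: 36.62
eef_pos: [0.5495, 0.197, 0.3322]
ee_rot: [-1.22, 1.563, 0.486]
force: [1.0, 0.6, 0.6]
width: 0.0353
```

```bash
python3 st.py; python3 w.py l1 leaf3_tab; python3 look.py l1
```

```text
t 36.62 u 0.571 v 0.1213 z 0.3322 nose past axis mm 22.0 yaw 0.135 xax [ 0.0072  0.0038 -1.    ] F u,v,z [1.07 0.5  0.64] w 0.0353
36.6167 [0.5495 0.197  0.3322] [-1.2202  1.5627  0.4856] [[0.007, -0.991, -0.135], [0.004, -0.135, 0.991], [-1.0, -0.008, 0.003]] [0.99 0.64 0.64] 0.03528831972005173
leaf3_tab [187.2 251.6] 0.71 [0.5481 0.1931 0.044 ]
```

View pics/l1c.png

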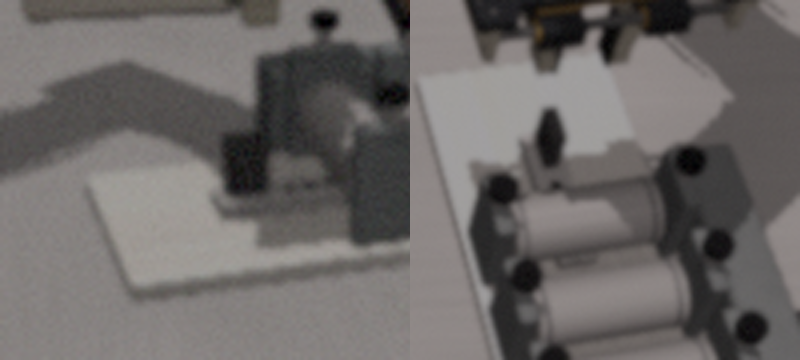

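View pics/l1.png

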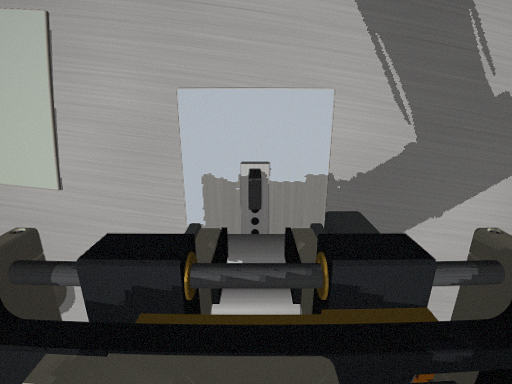

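View pics/l1side.png

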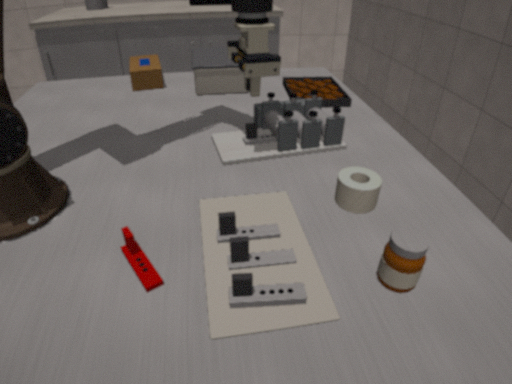

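```bash
python3 - <<'E'
from h import *
th=.134;u=np.array([np.cos(th),np.sin(th)]);v=np.array([-u[1],u[0]])
im=cv2.imread('pics/l1scene.png');cv2.imwrite('pics/l1d.png',cv2.resize(im[185:260,325:410],None,fx=8,fy=8,interpolation=cv2.INTER_CUBIC))
im=cv2.imread('pics/l1.png');cv2.imwrite('pics/l1e.png',cv2.resize(im[80:240,170:345],None,fx=3.5,fy=3.5,interpolation=cv2.INTER_CUBIC))
for r in(240,242.3,244): 
    p=onz(ray('scene',r,365),.026)[:2];print(r,(p@u-.644)*1e3,p@v)
f=np.load('l1.npz'); s={'eef_pos':f['pos'],'ee_rot':f['rot']}
g=lambda row,z: onz(ray('wrist',row,256,s),z)[:2]@u
print(g(161.5,.014)-g(88,.014), np.linalg.norm(onz(ray('wrist',88,178,s),.014)-onz(ray('wrist',88,334,s),.014)))
E
```

```text
240 16.98013950752564 0.11961904072496056
242.3 22.545015414860202 0.11798696951748065
244 26.638701869474367 0.11678784676434592
0.07431406797493378 0.15598415239975122
```

View pics/l1d.png

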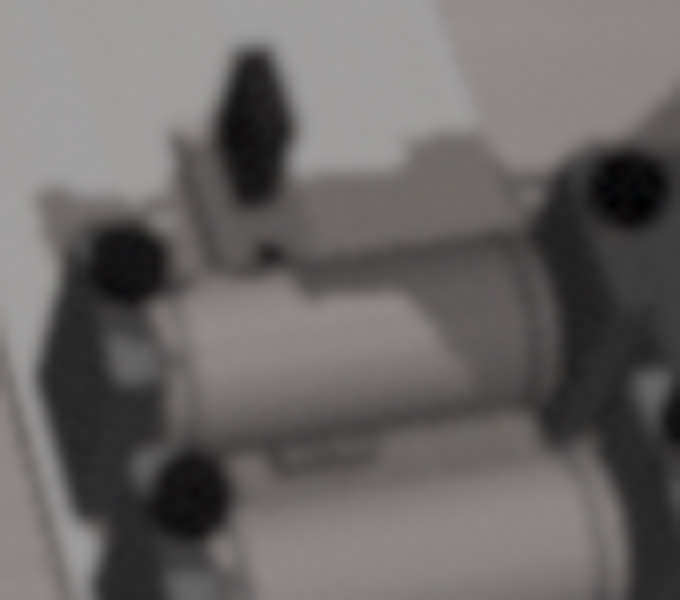

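View pics/l1e.png

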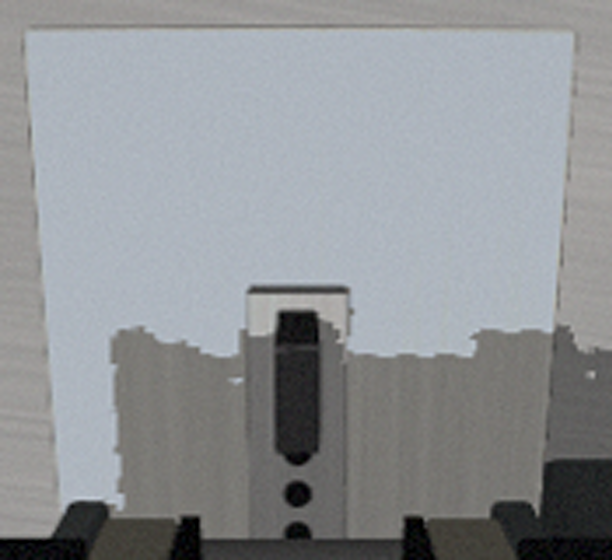

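Leaf3 is square and flat, its rear end about 75–76 mm from the bed's rear edge and its nose showing behind roller 1 at (325,455) in the crop. The gripper is clear of everything, so I'm handing in.

```bash
python3 - <<'E'
from station import job_done, telemetry
print(telemetry.get_state()['t']); print(job_done())
E
```

```text
36.8167
the job is handed in; nothing more can be done
None
```

The thinnest binding leaf is leaf3 (12 mm). It is nipped flat under the first roller, let go, with its nose about 20 mm past the axis. I handed the job in at 36.8 s; the hand-in reports no verdict.

- **Leaf1 (6 mm) and leaf2 (9 mm):** each was laid flat on the bed and slid 20 mm past the axis. Neither met any bump, and drag under the roller was within about 1 N of zero, within the sensor noise. I pulled leaf2 back slowly and it averaged about 0 N. Both went back flat on the board.
- **Leaf3 (12 mm):** it met the roller about 7–8 mm before the axis. The push peaked at about 11 N, well under 30 N, and then it dragged steadily at about 6–7 N; 2–5 N of downward pressure from the arm was part of that. From the contact point I estimate the gap at 10.6–10.8 mm.
- **Final position:** after letting go, leaf3 stayed put. Measured from the bed's rear edge, its nose is 19–21 mm past the axis. The scene view put it at about 22 mm, but I read that picture only coarsely.
- **Last pictures:** leaves 1, 2 and 4 lie flat on the board, the label roll and jar look unmoved, and the gripper is clear of everything.

**Disagreements and limits:**
- Two estimates of the roller axis differed by about 5 mm. I used the wrist-camera one; the leaf3 contact point and the bed-edge check agreed with it.
- The wrist camera's scale read about 3% short on the bed width.
- I did not tug leaf3 after letting go. That it stays nipped rests on the measured drag and on its staying put in the pictures.

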